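Nest the tasting beakers and cork the stack

TASK

The rinsed tasting beakers lean in the draining rack. Nest them on the beaker stand, first the short beaker into the stand and then the tall beaker into the short one, and close the tall one with the cork cover, knob up. Let each piece down lightly, just until it rests in its taper, without pressing or dropping it so that nothing wedges tight, and leave the stack standing straight with the bottle, bowl and brush left where they are.

Things in the scene. Friction and masses are not known exactly. Their poses are not given: they have to be found in the camera images.
- stand: Loose beaker stand, 0.9 kg: round dark wooden foot 110 mm across, 12 mm thick, carrying an upright tapered steel beaker 75 mm tall, mouth up (rim at height 87 mm, clear mouth 49 mm across). Origin: centre of the underside; z up the axis. The short beaker rests in it with its foot 46 mm above the bench, standing 54 mm out of the rim.
- short_beaker_center (a point): Centre (on the axis, half-way up) of the short steel beaker, 95 mm tall, 0.11 kg; z along the axis to the mouth. Foot 41 mm across, outside widening from 40 to 57 mm at the rim; inside 34 to 53 mm. Starts in either cradle of the rack, mouth up, leaning 32 degrees; it draws out along its axis. The tall one rests in it with its foot 34 mm above this foot, standing 54 mm out of its rim.
- tall_beaker_center (a point): Centre (on the axis, half-way up) of the tall steel beaker, 115 mm tall, 0.14 kg; z along the axis to the mouth. Same foot, taper and 2 mm wall as the short one; at the rim 61 mm outside, 57 mm inside. Starts in the other cradle, leaning alike. The cork cover rests in its mouth with about 27 mm of the cork inside.
- cork_knob (a point): Centre of the knob of the loose cork cover, 0.06 kg, standing on the bench: tapered cork 40 mm tall, 46 mm across below, 62 mm above, with an upright round wooden knob 28 mm across and 30 mm tall on a short neck. The point is on the axis, 61 mm above the cork's underside, 15 mm below the knob's top. z up the axis.
- rack: Fixed pine draining rack, 280 mm wide: slanted ledge and back board with two wire cradles 132 mm apart along its y. Origin: centre of its foot on the bench. The beakers' mouths lean 32 degrees towards its -x side, which roughly faces the robot. Wires and board touch only a beaker's lower 60 mm, on its underside; its flanks (along rack y) are free for fingers.
- wine_bottle: Bystander: full wine bottle standing on the bench, 74 mm across, 290 mm tall. Origin: centre of the underside.
- cork_bowl: Bystander: white bowl, 120 mm across, 50 mm tall. Origin: centre of the underside.
- brush: Bystander: brush lying on the bench. Origin: on the bench under its middle.
Things that resemble listed ones, but are neither listed nor needed, are in the scene too. There is more than one size of the part that bears cork_knob; the job needs the smaller. Leave any blue look-alike of the part that bears tall_beaker_center alone.

How it is judged:
By the outcome, as a careful person would: the job done as asked, in the order asked, and still so for the second after the job is handed in, with the robot touching nothing.
It also fails if it takes over 72 s, if anything falls off the work surface, if the arm or the gripper's body presses on something with over 40 N, if the wrist force passes 120 N, or if a joint passes its speed limit or range.

ROBOT

A 6-joint arm with a two-finger parallel gripper is mounted at the origin on the work surface. World frame = base frame: x ahead of the robot, y to its left, z up, the work surface at z = 0. Lengths are in m, angles in degrees, forces in N, time in s.
With the tool pointing down it reaches from about 0.4 to 0.825 m from the base axis. Payload 7 kg.
Tool frame: the origin (TCP) lies at the very end of the fingers, on their centre line; the grasp point (between the pads) lies 19 mm behind it; z points along the fingers, y is the direction in which the jaws open and shut (so a half turn about z gives the same grasp; the last joint's range is limited). The gripper opens to 88 mm and grips with 3 to 60 N. Pads are 19 mm wide; open, the fingers measure 130 mm over their backs; the gripper's body (78 mm by 193 mm) begins 47 mm behind the grasp point.
Start: joints at [-55.457, 20.546, 0.682, 0, -70.136, -16.507], TCP at [0.209, -0.642, 0.227] pointing down, gripper open.
Joint ranges: [-176.03, 176.03], [-82.01, 121.73], [-58.28, 71.71], [-173.87, 95.51], [-174.79, -0.11], [-173.66, 173.66]. Speed limits (degrees/s): [136.94, 136.94, 172.46, 180, 180, 180].

INTERFACE

Orientations are given as [roll, pitch, yaw] about the fixed x, y, z axes, in that order (R = Rz(yaw) Ry(pitch) Rx(roll)).
In Python, from plant import telemetry, optics, ctrl gives the robot as it stands.
- The arm moves only by the tool servo_tool, never from a script. Its argument "rows" is a list of rows, each a list of 3 entries, a list of its own where there are three numbers: the shift along the tool's x, y, z in m, then the turn, a rotation vector about the tool's x, y, z in units of 6 degrees (1.0 is 6 degrees), then the closure, from 0 (fully open) to 1 (shut). A call has 1 to 20 rows; each row shifts and turns the commanded pose from where the row before left it, along the tool's axes as they then stand; what a row does not reach is not made up. A row lasts 1/12 s, in which the tool goes at most 41.7 mm and 7.16 degrees, less where a joint would pass 70% of its speed; a pose out of reach is approached as far as the arm can. A call is refused whole if a number of a shift passes 0.0417 or a number of a turn 1, either way. A call with a gripper value outside its range is refused whole. The fingers move at their own pace and stop on an object; the grip force is fixed at half the most. Time passes only in rows, so rows that do not move let the fingers close. It gives the time, the measured TCP pose, the force and the opening at its end, in the units of the state.
- telemetry.get_obs(): the state, without advancing time (a new reading comes with each control period).
- optics.snapshot(name): name is "side" or "top"; returns the picture (384x512x3 uint8, red, green, blue); there is no depth.
- optics.camera_info(name): a dict with "mtx" (3x3 intrinsics, pixels), "rvec" (rotation vector, rad) and "tvec" (3), from world to camera coordinates, as OpenCV has them. Camera axes: x right, y down, z forward; pixel columns grow to the right and rows downward; lengths in m; the calibration is good to about 2 mm. A picture is of the moment at which its call begins. camera_info takes no time and is no camera call.
- ctrl.close_job(): hands the job in, once; it reports no verdict.
The state is a dict: "clock": time; "joint_pos": joint angles; "qvel": joint speeds; "tau": joint torques, N m; "tool_pos": TCP position; "orientation": TCP orientation; "force": force on the tool from outside, world axes, zero at the start; "moment": the same for the moment, N m; "opening": finger opening in m.
Only numpy, scipy, OpenCV 4.12 (cv2) and the standard library are available. Lean on these libraries where they do the work, as an engineer would, in place of code of your own. Each camera call takes 0.05 s, during which the arm holds its last target.

## Working session

There is one attempt and no reset: what is moved stays moved. The work goes in short steps, Python scripts to look and compute and a tool call to move; the robot and the scene stay as the last step left them, time stands still between calls to the robot, and variables do not carry over. Pictures are saved under pics/ and viewed, and the job is handed in when it is done.

Besides the shell and the picture viewer there is one more tool, called after "Call:" as name(argument=value, ...) on one line, values as JSON. servo_tool: Moves the arm, as the interface text tells. Its arguments: {"type":"object","properties":{"rows":{"type":"array"}},"required":["rows"]}

```bash
ls; mkdir -p pics; python3 - <<'E'
from plant import telemetry, optics, ctrl
import cv2
print(telemetry.get_obs())
for n in ("side","top"):
    im=optics.snapshot(n); cv2.imwrite(f"pics/{n}0.png",im[:,:,::-1])
    print(optics.camera_info(n))
E
```

```text
pics
{'clock': 0.0, 'joint_pos': array([-5.54546645e+01,  2.05903586e+01,  6.31684580e-01, -2.02851824e-02,
       -7.01346339e+01, -1.65064949e+01]), 'qvel': array([ 0.01913071,  0.03841839,  0.03553126,  0.00459349, -0.05094012,
        0.08090328]), 'tau': array([-5.38078948e-04, -5.82715917e+01,  2.93045139e+01,  6.99713096e+00,
        6.86232830e-03, -1.04515620e-04]), 'tool_pos': array([ 0.20883319, -0.64135462,  0.22561844]), 'orientation': array([ 1.79905119e+02, -8.23031401e-03, -1.61968061e+02]), 'force': array([ 0.11099114,  0.25409425, -0.30366161]), 'moment': array([-0.01546669,  0.02930366,  0.02030844]), 'opening': 0.08720838474396608}
{'mtx': array([[435.0215819 ,   0.        , 258.41578951],
       [  0.        , 435.0215819 , 197.74879617],
       [  0.        ,   0.        ,   1.        ]]), 'rvec': array([ 0.1183221 , -2.90581688,  1.0587405 ]), 'tvec': array([0.55238788, 0.17773264, 1.40092356])}
{'mtx': array([[449.98664075,   0.        , 264.65273146],
       [  0.        , 449.98664075, 187.59853389],
       [  0.        ,   0.        ,   1.        ]]), 'rvec': array([ 2.22887696, -2.16215498,  0.07289337]), 'tvec': array([-0.15446668,  0.59080932,  1.2192718 ])}
```

View pics/side0.png

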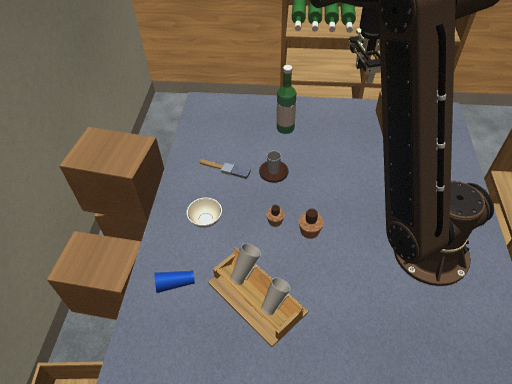

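View pics/top0.png

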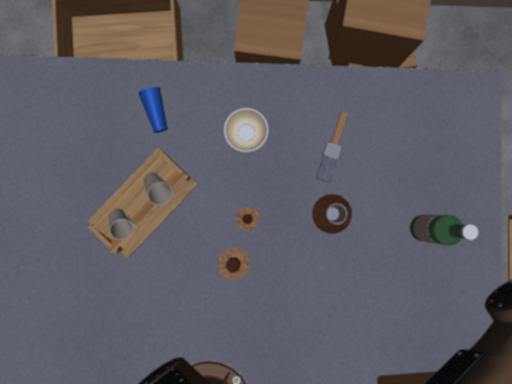

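The side view shows the stand at (273,172), two corks at (275,215) small and (311,222) large, the rack at (258,295) with two steel beakers at (245,263) and (276,296), and a blue beaker lying at (175,281). In the top view the stand is at (332,213), the corks at (247,219) and (233,263), and the rack at (142,200). I'll enlarge crops to confirm these.

```bash
cat > h.py <<'E'
import numpy as np, cv2
from plant import telemetry, optics, ctrl
from scipy.spatial.transform import Rotation as Ro
def cam(n):
    c=optics.camera_info(n); R=cv2.Rodrigues(np.array(c['rvec']))[0]; return c['mtx'],R,np.array(c['tvec']).ravel()
def proj(n,P):
    K,R,t=cam(n); q=(K@(R@np.atleast_2d(P).T+t[:,None])).T; return q[:,:2]/q[:,2:]
def ray(n,uv):
    K,R,t=cam(n); d=R.T@np.linalg.solve(K,[uv[0],uv[1],1.]); return -R.T@t, d/np.linalg.norm(d)
def onz(n,uv,z):
    o,d=ray(n,uv); return o+d*(z-o[2])/d[2]
def tri(a,b):  # side px, top px
    o1,d1=ray('side',a);o2,d2=ray('top',b)
    s=np.linalg.lstsq(np.c_[d1,-d2],o2-o1,rcond=None)[0]
    p,q=o1+s[0]*d1,o2+s[1]*d2
    return (p+q)/2,np.linalg.norm(p-q)
def crop(im,x0,y0,x1,y1,f,name):
    cv2.imwrite(name,cv2.resize(im[y0:y1,x0:x1],None,fx=f,fy=f,interpolation=cv2.INTER_CUBIC))
def pose():
    o=telemetry.get_obs(); return np.array(o['tool_pos']),Ro.from_euler('xyz',o['orientation'],degrees=True).as_matrix(),o
E
python3 - <<'E'
from h import *
a=cv2.imread('pics/side0.png');b=cv2.imread('pics/top0.png')
crop(a,200,190,340,345,5,'/tmp/x.png')
A=cv2.resize(a[190:345,200:330],None,fx=3.8,fy=3.8,interpolation=cv2.INTER_CUBIC)[:590]
B=cv2.resize(b[140:290,85:265],None,fx=4,fy=4,interpolation=cv2.INTER_CUBIC)
cv2.imwrite('pics/c1.png',A);cv2.imwrite('pics/c2.png',B)
for n in('side','top'): print(n,-cam(n)[1].T@cam(n)[2])
E
```

```text
side [0.46213723 0.80972231 1.19586247]
top [ 0.52305473 -0.12750278  1.25287514]
```

View pics/c1.png

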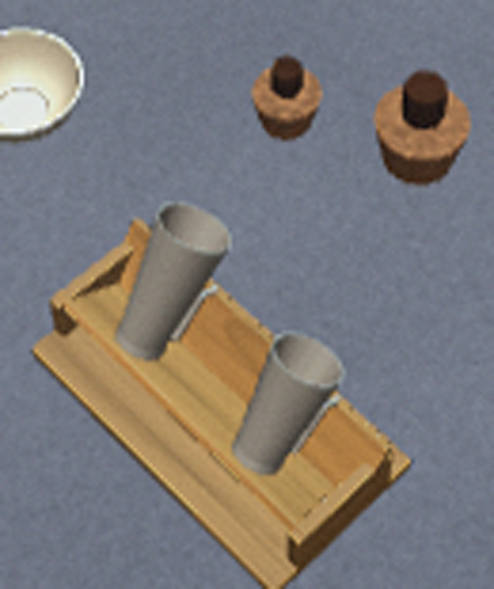

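View pics/c2.png

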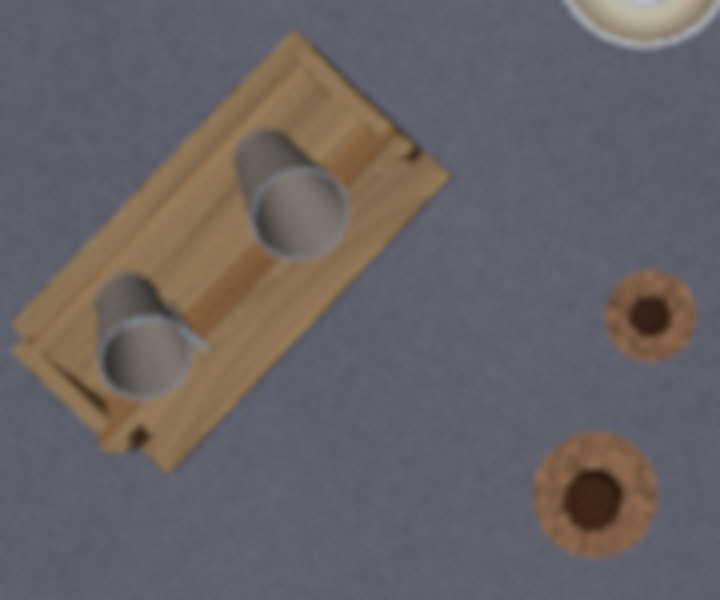

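Tall beaker: side (251,251), the longer one. Short beaker: side (281,285). Both are grey steel, while the lying beaker is blue and not wanted. Of the two corks, the small one at side (275,215), top (247,219) is the one to use. Next I'll measure.

```bash
python3 - <<'E'
from h import *
a=cv2.imread('pics/side0.png');b=cv2.imread('pics/top0.png')
def g(im,x0,y0,w,h,f):
    c=cv2.resize(im[y0:y0+h,x0:x0+w],None,fx=f,fy=f,interpolation=cv2.INTER_CUBIC)
    for i in range(0,w,5): cv2.line(c,(int((i+.5)*f),0),(int((i+.5)*f),h*f),(0,255,255) if (x0+i)%10==0 else (0,120,120),1)
    for i in range(0,h,5): cv2.line(c,(0,int((i+.5)*f)),(w*f,int((i+.5)*f)),(0,255,255) if (y0+i)%10==0 else (0,120,120),1)
    return c
cv2.imwrite('pics/d1.png',np.hstack([g(a,230,240,35,50,11),g(a,260,270,35,50,11)]))
cv2.imwrite('pics/d2.png',np.hstack([g(b,140,170,35,40,11),g(b,105,205,35,40,11)]))
cv2.imwrite('pics/d3.png',np.hstack([g(a,255,145,40,40,9),g(b,310,190,45,45,9)[:360]]))
E
```

```text
(no output)
```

View pics/d1.png

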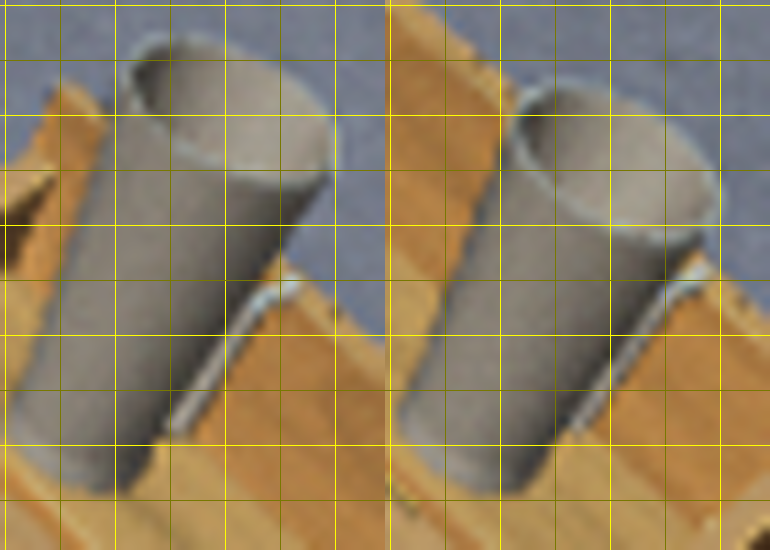

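View pics/d2.png

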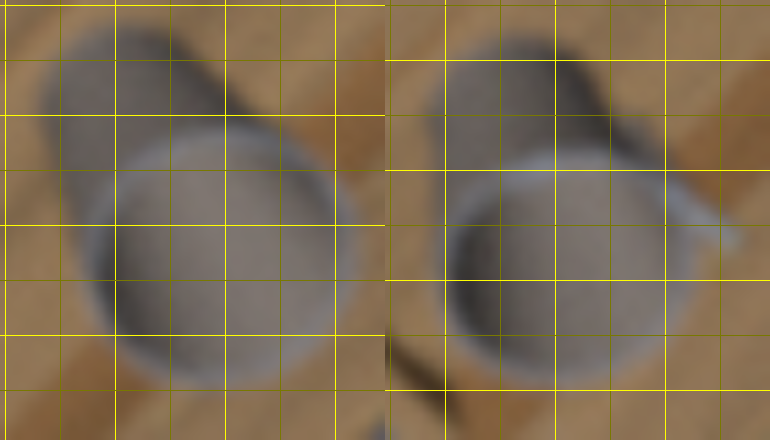

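View pics/d3.png

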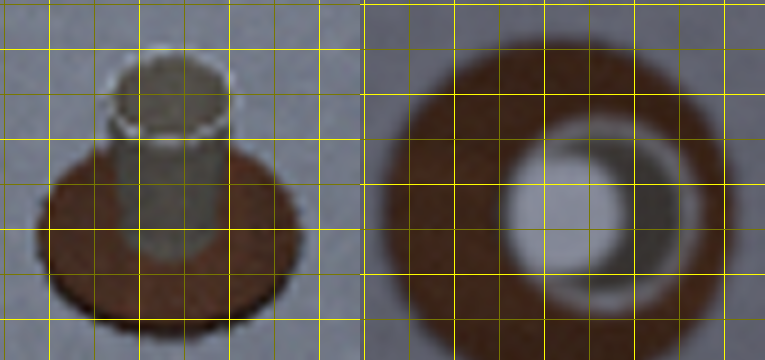

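```bash
python3 - <<'E'
from h import *
np.set_printoptions(precision=4,suppress=True)
b=cv2.imread('pics/top0.png');a=cv2.imread('pics/side0.png')
T,e=tri((250.55,249.5),(159.75,192.9));S,e2=tri((280.7,284.0),(121.2,228.8));ST,e3=tri((273.4,155.),(336.6,213.2))
print('tall rim',T,e,'short rim',S,e2,'d',T-S,np.linalg.norm((T-S)[:2]),'stand rim',ST,e3)
# tip: tall rim further along axis by 20mm
# corks by brown mask
for n,im,rois in(('side',a,[(262,200,288,228),(296,205,326,240)]),('top',b,[(232,204,264,234),(212,244,254,284)])):
  hsv=cv2.cvtColor(im,cv2.COLOR_BGR2HSV)
  for r in rois:
    h=hsv[r[1]:r[3],r[0]:r[2]]; m=((h[...,0]<25)&(h[...,1]>90)).astype(np.uint8)
    c=max(cv2.findContours(m,0,1)[0],key=cv2.contourArea); x,y,w,hh=cv2.boundingRect(c)
    k=((h[...,0]<25)&(h[...,1]>90)&(h[...,2]<90)).astype(np.uint8)
    ys,xs=np.nonzero(k)
    print(n,'cork bbox',x+r[0],y+r[1],w,hh,'ell',(cv2.fitEllipse(c)[0]+np.array(r[:2])),'knob c',xs.mean()+r[0],ys.mean()+r[1],len(xs),xs.max()-xs.min()+1,ys.max()-ys.min()+1)
# stand foot
for n,im,r in(('top',b,(300,180,365,245)),('side',a,(250,140,300,190))):
    h=cv2.cvtColor(im,cv2.COLOR_BGR2HSV)[r[1]:r[3],r[0]:r[2]]
    m=((h[...,1]>110)&(h[...,0]<20)).astype(np.uint8); c=max(cv2.findContours(m,0,1)[0],key=cv2.contourArea)
    el=cv2.fitEllipse(cv2.convexHull(c)); print(n,'foot',np.array(el[0])+r[:2],el[1],onz(n,np.array(el[0])+r[:2],.012 if n=='top' else .008))
# rack outline
h=cv2.cvtColor(b,cv2.COLOR_BGR2HSV)[135:270,75:210]; m=((h[...,0]<25)&(h[...,1]>70)).astype(np.uint8)
c=max(cv2.findContours(cv2.morphologyEx(m,cv2.MORPH_CLOSE,np.ones((9,9))),0,1)[0],key=cv2.contourArea)
bx=cv2.boxPoints(cv2.minAreaRect(c))+[75,135]; print(bx); print([onz('top',p,.01) for p in bx])
E
```

```text
tall rim [0.5655 0.1228 0.141 ] 0.0029247901560823892 short rim [0.4734 0.2183 0.1247] 0.003745468529813241 d [ 0.0921 -0.0956  0.0163] 0.13275059494325822 stand rim [ 0.5288 -0.3244  0.0868] 0.0034696316187471277
side cork bbox 267 205 18 22 ell [274.9718 215.5472] knob c 274.8157894736842 216.09649122807016 114 15 22
side cork bbox 299 209 25 29 ell [310.4275 223.3737] knob c 310.4246575342466 223.7945205479452 219 22 29
top cork bbox 237 208 21 22 ell [247.2726 218.5663] knob c 247.0235294117647 218.38823529411764 85 11 10
top cork bbox 219 249 30 30 ell [233.5866 263.2865] knob c 232.92000000000002 264.3257142857143 175 15 16
top foot [331.677  213.4203] (36.68300247192383, 37.00674057006836) [ 0.53   -0.3233  0.012 ]
side foot [273.0925 170.8921] (20.996667861938477, 27.669719696044922) [ 0.5272 -0.32    0.008 ]
[[ 83.1339 225.295 ]
 [158.3575 146.8009]
 [197.3656 184.1837]
 [122.1421 262.6778]]
[array([0.4769, 0.3582, 0.01  ]), array([0.7   , 0.1618, 0.01  ]), array([0.5994, 0.0497, 0.01  ]), array([0.3783, 0.2465, 0.01  ])]
```

```bash
cat >> h.py <<'E'
th=np.radians(-41.4); v=np.array([np.cos(th),np.sin(th),0]); u=np.array([v[1],-v[0],0])
a=np.array([0,0,1])*np.cos(np.radians(32))+u*np.sin(np.radians(32))
RT=np.c_[np.cos(np.radians(32))*u-np.array([0,0,np.sin(np.radians(32))]),-v,-a]
RD=np.c_[u,-v,[0,0,-1]]
TR=np.array([.5655,.1228,.141]); SR=np.array([.4734,.2183,.1247]); ST=np.array([.529,-.324,0])
def plan(p,R):  # shift in tool axes now, remaining rotvec in units of 6 deg
    q,Rn,o=pose(); s=Rn.T@(np.asarray(p)-q); w=np.degrees(Ro.from_matrix(Rn.T@R).as_rotvec())/6
    return s,w,o
E
python3 - <<'E'
from h import *
np.set_printoptions(precision=4,suppress=True)
print('u',u,'v',v,'a',a)
print('knob top view z.076',onz('top',(247.0,218.4),.076),'cork rim .04',onz('top',(247.3,218.5),.04))
# side knob top ~ crop c1 (287,64)/3.8
print('tri knob top',tri((200+287.5/3.8-.5,190+63.5/3.8-.5),(247.0,218.4)))
print('big',onz('top',(232.9,264.3),.1))
print('bottle',onz('side',(286,131),0),onz('top',(424,229),.0),onz('top',(470,232),.29),'bowl',onz('top',(246,130),.05),'brush',onz('top',(333,148),.01))
# feet predicted from rim by axis vs image
for nm,r,L in(('tall',TR,.115),('short',SR,.095)):
    f=r-L*a; print(nm,'foot',f,'side',proj('side',f),'top',proj('top',f),'centre',r-L/2*a)
    tcp=r-.044*a; print(' tcp grasp',tcp,'pre',tcp+.11*a)
print(plan(SR-.044*a+.11*a,RT)[:2], Ro.from_matrix(RT).as_euler('xyz',degrees=True))
E
```

```text
u [-0.6613 -0.7501  0.    ] v [ 0.7501 -0.6613  0.    ] a [-0.3504 -0.3975  0.848 ]
knob top view z.076 [ 0.51   -0.0924  0.076 ] cork rim .04 [ 0.5093 -0.0922  0.04  ]
tri knob top (array([ 0.508 , -0.0926,  0.0789]), np.float64(0.004093782004506846))
big [ 0.3929 -0.0611  0.1   ]
bottle [ 0.4896 -0.5574  0.    ] [ 0.4945 -0.5833  0.    ] [ 0.4977 -0.5766  0.29  ] bowl [ 0.7473 -0.0812  0.05  ] brush [ 0.7119 -0.3234  0.01  ]
tall foot [0.6058 0.1685 0.0435] side [[236.1894 279.4462]] top [[151.5022 179.653 ]] centre [0.5857 0.1457 0.0922]
 tcp grasp [0.5809 0.1403 0.1037] pre [0.5424 0.0966 0.197 ]
short foot [0.5067 0.2561 0.0441] side [[267.0176 308.8922]] top [[116.9879 215.5844]] centre [0.49   0.2372 0.0844]
 tcp grasp [0.4888 0.2358 0.0874] pre [0.4503 0.1921 0.1807]
(array([-0.4875,  0.7178,  0.0461]), array([-1.4086, -5.2021, -4.9649])) [-180.    32.  -131.4]
```

Call:
servo_tool(rows=[[[0,0,0],[0,0,-1],0],[[0,0,0],[0,0,-1],0],[[0,0,0],[0,0,-1],0],[[0,0,0],[0,0,-1],0],[[0,0,0],[0,0,-1],0],[[0,0,0],[0,0,-0.1],0],[[-0.0324,0.0056,-0.0014],[0,0,0],0],[[-0.0324,0.0056,-0.0014],[0,0,0],0],[[-0.0324,0.0056,-0.0014],[0,0,0],0],[[-0.0324,0.0056,-0.0014],[0,0,0],0],[[-0.0324,0.0056,-0.0014],[0,0,0],0],[[-0.0324,0.0056,-0.0014],[0,0,0],0],[[-0.0324,0.0056,-0.0014],[0,0,0],0],[[-0.0324,0.0056,-0.0014],[0,0,0],0],[[-0.0324,0.0056,-0.0014],[0,0,0],0],[[-0.0324,0.0056,-0.0014],[0,0,0],0],[[-0.0324,0.0056,-0.0014],[0,0,0],0],[[-0.0324,0.0056,-0.0014],[0,0,0],0],[[-0.0324,0.0056,-0.0014],[0,0,0],0],[[-0.0324,0.0056,-0.0014],[0,0,0],0]])

```text
clock: 1.77
tool_pos: [0.4503, -0.248, 0.2463]
orientation: [-180.0, 0.0, -131.6]
force: [0.6, 0.7, 0.1]
opening: 0.0877
```

```bash
python3 - <<'E'
from h import *
np.set_printoptions(precision=4,suppress=True)
s,w,o=plan(SR-.044*a+.11*a,RD); print(o['tool_pos'],o['orientation'],o['joint_pos'],s,w)
E
```

```text
[ 0.4503 -0.248   0.2463] [-179.996     0.0094 -131.5567] [ -6.9402   4.5097 -17.56    -0.0059 -67.9216 -34.6143] [-0.3293  0.292   0.0656] [-0.0007  0.0016 -0.0261]
```

Call:
servo_tool(rows=[[[-0.0235,0.0209,0.0029],[0,0,0],0],[[-0.0235,0.0209,0.0029],[0,0,0],0],[[-0.0235,0.0209,0.0029],[0,0,0],0],[[-0.0235,0.0209,0.0029],[0,0,0],0],[[-0.0235,0.0209,0.0029],[0,0,0],0],[[-0.0235,0.0209,0.0029],[0,0,0],0],[[-0.0235,0.0209,0.0029],[0,0,0],0],[[-0.0235,0.0209,0.0029],[0,0,0],0],[[-0.0235,0.0209,0.0029],[0,0,0],0],[[-0.0235,0.0209,0.0029],[0,0,0],0],[[-0.0235,0.0209,0.0029],[0,0,0],0],[[-0.0235,0.0209,0.0029],[0,0,0],0],[[-0.0235,0.0209,0.0029],[0,0,0],0],[[-0.0235,0.0209,0.0029],[0,0,0],0],[[0,0,0],[0,-0.9,0],0],[[0,0,0],[0,-0.9,0],0],[[0,0,0],[0,-0.9,0],0],[[0,0,0],[0,-0.9,0],0],[[0,0,0],[0,-0.9,0],0],[[0,0,0],[0,-0.83,0],0]])

```text
clock: 3.43
tool_pos: [0.4473, 0.1903, 0.2059]
orientation: [179.9, 32.3, -131.6]
force: [0.3, 0.1, -0.5]
opening: 0.0876
```

```bash
python3 - <<'E'
from h import *
np.set_printoptions(precision=4,suppress=True)
s,w,o=plan(SR-.044*a+.06*a,RT); print(o['tool_pos'],o['orientation'],o['joint_pos'],s,w)
E
```

```text
[0.4473 0.1903 0.2059] [ 179.9043   32.2779 -131.5905] [ 44.2187 -12.691  -44.5983  -5.3285 -25.9876 -81.6624] [ 0.0109 -0.0011  0.0731] [-0.0009  0.0463 -0.0268]
```

Call:
servo_tool(rows=[[[0.0027,-0.0003,0.018],[0,0,0],0],[[0.0027,-0.0003,0.018],[0,0,0],0],[[0.0027,-0.0003,0.018],[0,0.04,-0.03],0],[[0.0028,-0.0002,0.018],[0,0,0],0],[[0,0,0],[0,0,0],0]])

```text
clock: 3.85
tool_pos: [0.4669, 0.2112, 0.1357]
orientation: [180.0, 31.5, -131.4]
force: [-0.3, -0.4, -1.0]
opening: 0.0875
```

```bash
python3 - <<'E'
from h import *
np.set_printoptions(precision=4,suppress=True)
s,w,o=plan(SR-.044*a,RT); print(o['tool_pos'],o['orientation'],o['joint_pos'],s,w)
for n,r in(('side',(225,220,325,330)),('top',(70,160,190,270))):
    im=optics.snapshot(n)[:,:,::-1].copy(); cv2.imwrite(f'pics/{n}1.png',im)
    print(n,'tcp',proj(n,o['tool_pos']),'rim',proj(n,SR))
    x=cv2.resize(im[r[1]:r[3],r[0]:r[2]],None,fx=4,fy=4,interpolation=cv2.INTER_CUBIC)
    cv2.imwrite(f'/tmp/{n}.png',x)
A=cv2.imread('/tmp/side.png');B=cv2.imread('/tmp/top.png');h=min(A.shape[0],B.shape[0])
cv2.imwrite('pics/e1.png',cv2.resize(np.hstack([A[:h],B[:h]]),None,fx=.9,fy=.9))
E
```

```text
[0.4669 0.2112 0.1357] [ 179.9557   31.4866 -131.3991] [ 44.162   -2.8265 -46.4264  -9.0553 -15.1735 -77.4679] [-0.0029 -0.0002  0.0584] [ 0.0075 -0.0856  0.0001]
side tcp [[282.5995 279.849 ]] rim [[280.0211 283.9766]]
top tcp [[122.6073 232.4278]] rim [[121.2139 229.5561]]
```

View pics/e1.png

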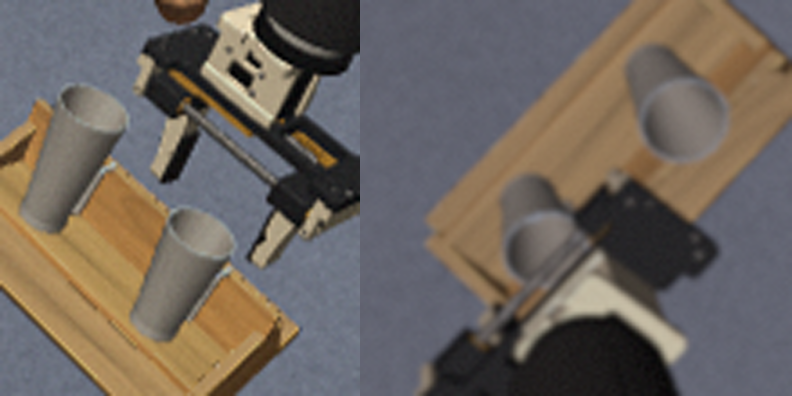

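Image: the fingers straddle the short rim, with tips at side (271,270) and (299,293). Joint 5 is getting near its end, so I'll advance in steps.

Call:
servo_tool(rows=[[[-0.001,0,0.012],[0,-0.08,0],0],[[-0.001,0,0.012],[0,0,0],0],[[-0.001,0,0.012],[0,0,0],0],[[0,0,0],[0,0,0],0]])

```text
clock: 4.28
tool_pos: [0.4823, 0.2284, 0.1098]
orientation: [-179.9, 32.2, -131.2]
force: [0.0, 0.8, -0.1]
opening: 0.0881
```

```bash
python3 - <<'E'
from h import *
np.set_printoptions(precision=4,suppress=True)
s,w,o=plan(SR-.041*a,RT); print(o['tool_pos'],o['orientation'],o['joint_pos'],o['force'],s,w)
E
```

```text
[0.4823 0.2284 0.1098] [-179.9388   32.2155 -131.2219] [ 43.8999   2.1568 -45.0269 -13.4355 -10.9837 -72.6721] [ 0.0201  0.7715 -0.0973] [ 0.0036 -0.      0.0212] [0.0056 0.0359 0.0251]
```

Call:
servo_tool(rows=[[[0.0015,0,0.007],[0,0,0],0],[[0.001,0,0.007],[0,0,0],0],[[0.001,0,0.007],[0,0,0],0],[[0,0,0],[0,0,0],0],[[0,0,0],[0,0,0],0]])

```text
clock: 4.7
tool_pos: [0.4874, 0.234, 0.0912]
orientation: [-179.9, 32.3, -131.2]
force: [0.1, -0.4, -0.2]
opening: 0.0877
```

```bash
python3 - <<'E'
from h import *
np.set_printoptions(precision=4,suppress=True)
s,w,o=plan(SR-.041*a,RT); print(o['tool_pos'],o['orientation'],o['joint_pos'],o['force'],s,w)
for n,r in(('side',(225,220,325,330)),('top',(70,160,190,270))):
    im=optics.snapshot(n)[:,:,::-1].copy(); 
    x=cv2.resize(im[r[1]:r[3],r[0]:r[2]],None,fx=4,fy=4,interpolation=cv2.INTER_CUBIC)
    cv2.imwrite(f'/tmp/{n}.png',x)
A=cv2.imread('/tmp/side.png');B=cv2.imread('/tmp/top.png');h=min(A.shape[0],B.shape[0])
cv2.imwrite('pics/e2.png',cv2.resize(np.hstack([A[:h],B[:h]]),None,fx=.9,fy=.9))
E
```

```text
[0.4874 0.234  0.0912] [-179.9145   32.2633 -131.1952] [ 43.3124   5.0385 -43.8075 -17.61    -9.4375 -67.9658] [ 0.1291 -0.365  -0.1516] [0.0001 0.0001 0.0014] [0.0039 0.0439 0.0289]
```

View pics/e2.png

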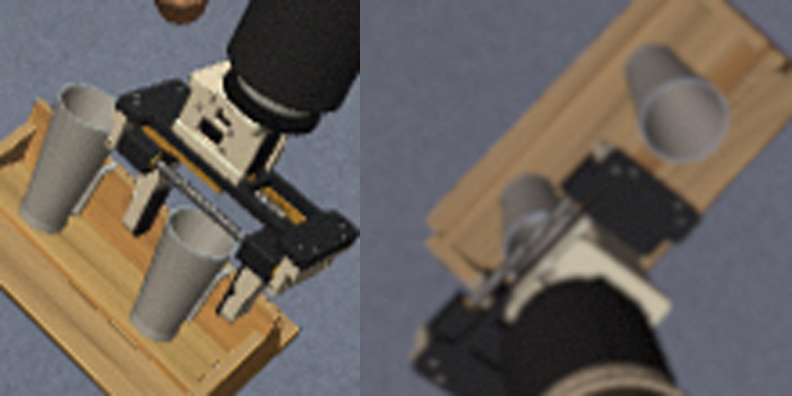

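The short beaker sits between the fingers with free flanks and no contact force. Closing.

Call:
servo_tool(rows=[[[0,0,0],[0,0,0],0.3],[[0,0,0],[0,0,0],1],[[0,0,0],[0,0,0],1],[[0,0,0],[0,0,0],1],[[0,0,0],[0,0,0],1],[[0,0,0],[0,0,0],1],[[0,0,0],[0,0,0],1],[[0,0,0],[0,0,0],1]])

```text
clock: 5.47
tool_pos: [0.4873, 0.2342, 0.0903]
orientation: [-179.9, 32.2, -131.1]
force: [-1.9, 1.4, 2.9]
opening: 0.0558
```

```bash
python3 - <<'E'
from h import *
np.set_printoptions(precision=4,suppress=True)
s,w,o=plan(SR-.041*a,RT); print(o['tool_pos'],o['orientation'],o['force'],o['opening'],s)
E
```

```text
[0.4873 0.2342 0.0903] [-179.8934   32.2311 -131.1468] [-1.8665  1.3869  2.9441] 0.055841664979901395 [-0.0003 -0.0001  0.0006]
```

Call:
servo_tool(rows=[[[0,0,-0.003],[0,0,0],1],[[0,0,-0.008],[0,0,0],1],[[0,0,-0.015],[0,0,0],1],[[0,0,-0.02],[0,0,0],1],[[0,0,-0.02],[0,0,0],1],[[0,0,-0.02],[0,0,0],1],[[0,0,-0.015],[0,0,0],1],[[0,0,-0.012],[0,0,0],1],[[0,0,0],[0,0,0],1]])

```text
clock: 6.22
tool_pos: [0.4473, 0.1883, 0.1878]
orientation: [-179.8, 32.4, -131.1]
force: [0.3, 0.1, -1.2]
opening: 0.056
```

```bash
python3 - <<'E'
from h import *
np.set_printoptions(precision=4,suppress=True)
s,w,o=plan([ST[0],ST[1],.24],RD); print(o['tool_pos'],o['orientation'],o['joint_pos'],o['force'],o['opening'],s,w)
R=pose()[1]; print((RD.T@([ST[0],ST[1],.24]-o['tool_pos'])))
im=optics.snapshot('side')[:,:,::-1].copy(); crop(im,215,180,345,330,4,'pics/f1.png')
E
```

```text
[0.4473 0.1883 0.1878] [-179.8422   32.3969 -131.1387] [ 43.8004 -11.2529 -45.9587  -6.5103 -23.1203 -79.7328] [ 0.2812  0.1318 -1.2341] 0.05604682873902335 [ 0.2524 -0.3991 -0.2209] [-0.0133  5.3995  0.0349]
[ 0.3303 -0.4    -0.0522]
```

View pics/f1.png

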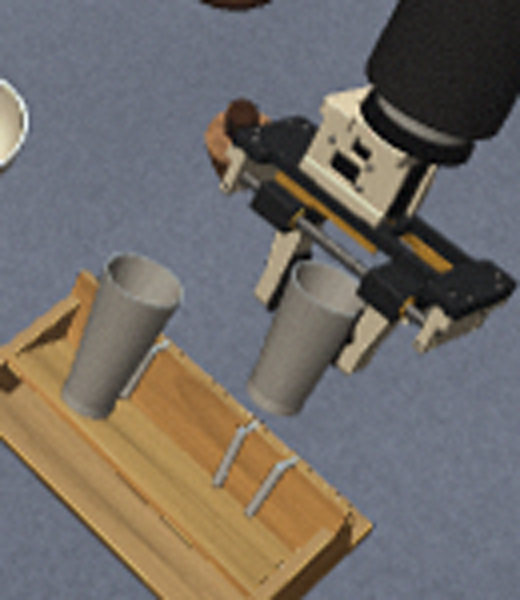

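Held aligned with the fingers; the cradle is empty. I'll stand it upright and carry it over the stand.

Call:
servo_tool(rows=[[[0,0,0],[0,0.6,0],1],[[0,0,0],[0,0.9,0],1],[[0,0,0],[0,0.9,0],1],[[0,0,0],[0,0.9,0],1],[[0,0,0],[0,0.9,0],1],[[0,0,0],[0,0.9,0],1],[[0,0,0],[0,0.27,0],1],[[0.012,-0.015,-0.01],[0,0,0],1],[[0.024,-0.029,-0.01],[0,0,0],1],[[0.026,-0.0315,-0.01],[0,0,0],1],[[0.026,-0.0315,-0.005],[0,0,0],1],[[0.026,-0.0315,-0.004],[0,0,0],1],[[0.026,-0.0315,-0.004],[0,0,0],1],[[0.026,-0.0315,-0.004],[0,0,0],1],[[0.026,-0.0315,-0.004],[0,0,0],1],[[0.026,-0.0315,0],[0,0,0],1],[[0.026,-0.0315,0],[0,0,0],1],[[0.026,-0.0315,0],[0,0,0],1],[[0.026,-0.0315,0],[0,0,0],1],[[0.026,-0.0315,0],[0,0,0],1]])

```text
clock: 7.93
tool_pos: [0.5292, -0.3124, 0.2351]
orientation: [180.0, -0.0, -131.2]
force: [1.7, 0.5, -0.2]
opening: 0.0562
```

```bash
python3 - <<'E'
from h import *
np.set_printoptions(precision=4,suppress=True)
s,w,o=plan([ST[0],ST[1],.215],RD); print(o['tool_pos'],o['orientation'],o['joint_pos'],o['force'],o['opening'],s,w)
E
```

```text
[ 0.5292 -0.3124  0.2351] [ 179.9822   -0.0368 -131.219 ] [-12.3489  14.6164  -6.6094   0.0254 -68.8075 -28.8793] [ 1.679   0.5245 -0.1851] 0.056176841762626974 [ 0.0089 -0.0075  0.0201] [ 0.003  -0.0061  0.0302]
```

Call:
servo_tool(rows=[[[0.0045,-0.004,0.01],[0,0,0],1],[[0.0045,-0.0035,0.01],[0,0,0],1],[[0,0,0.01],[0,0,0],1],[[0,0,0],[0,0,0],1],[[0,0,0],[0,0,0],1],[[0,0,0],[0,0,0],1]])

```text
clock: 8.43
tool_pos: [0.5291, -0.3209, 0.2076]
orientation: [-179.9, 0.0, -131.1]
force: [1.1, -0.4, -0.8]
opening: 0.0559
```

```bash
python3 - <<'E'
from h import *
np.set_printoptions(precision=4,suppress=True)
s,w,o=plan([ST[0],ST[1],.097],RD); print(o['tool_pos'],o['orientation'],o['force'],o['moment'],s,w)
p=o['tool_pos']
print('side tcp',proj('side',p),'foot pred',proj('side',p-[0,0,.054]),'rim',proj('side',p+[0,0,.041]),'top',proj('top',p+[0,0,.041]))
def g(im,x0,y0,w,h,f):
    c=cv2.resize(im[y0:y0+h,x0:x0+w],None,fx=f,fy=f,interpolation=cv2.INTER_CUBIC)
    for i in range(0,w,5): cv2.line(c,(int((i+.5)*f),0),(int((i+.5)*f),h*f),(0,255,255) if (x0+i)%10==0 else (0,120,120),1)
    for i in range(0,h,5): cv2.line(c,(0,int((i+.5)*f)),(w*f,int((i+.5)*f)),(0,255,255) if (y0+i)%10==0 else (0,120,120),1)
    return c
A=optics.snapshot('side')[:,:,::-1].copy();B=optics.snapshot('top')[:,:,::-1].copy()
cv2.imwrite('pics/side3.png',A);cv2.imwrite('pics/top3.png',B)
cv2.imwrite('pics/g1.png',np.hstack([g(A,240,90,60,100,6),g(B,305,160,70,100,6)[:600]]))
E
```

```text
[ 0.5291 -0.3209  0.2076] [-179.8828    0.002  -131.1107] [ 1.1159 -0.3857 -0.7565] [ 0.0637  0.0328 -0.0129] [ 0.0024 -0.0017  0.1107] [-0.0195  0.0004  0.0482]
side tcp [[273.0219 130.2343]] foot pred [[272.898  141.9736]] rim [[273.1207 120.8753]] top [[347.3164 213.6663]]
```

View pics/g1.png

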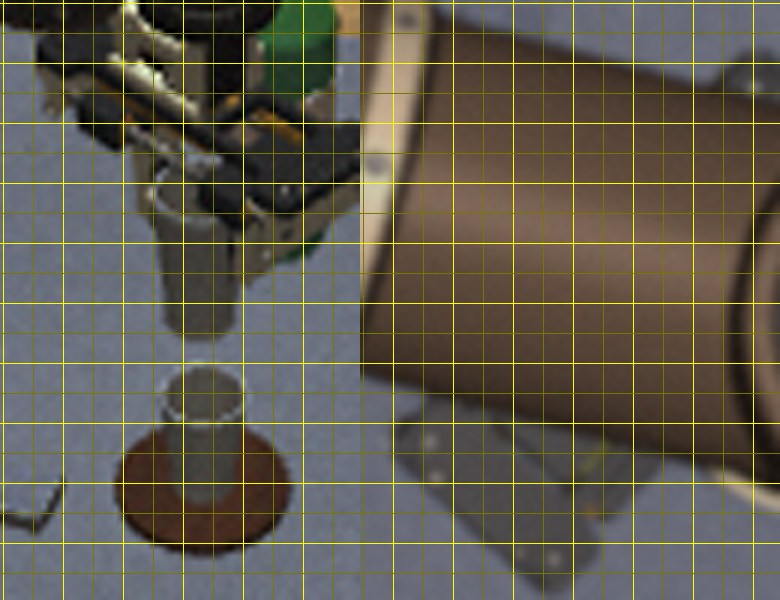

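The side view shows the beaker foot centred at column 272.7 over the stand mouth at 273.4; the top view is hidden by the arm. Lowering in steps.

Call:
servo_tool(rows=[[[0.002,-0.0015,0.015],[0.02,0,0],1],[[0,0,0.015],[0,0,0],1],[[0,0,0.015],[0,0,0],1],[[0,0,0.012],[0,0,0],1],[[0,0,0.008],[0,0,0],1],[[0,0,0.006],[0,0,0],1],[[0,0,0],[0,0,0],1],[[0,0,0],[0,0,0],1],[[0,0,0],[0,0,0],1]])

```text
clock: 9.28
tool_pos: [0.5293, -0.3248, 0.1372]
orientation: [-179.7, 0.0, -131.2]
force: [0.2, 0.8, -1.3]
opening: 0.0561
```

```bash
cat > st.py <<'E'
from h import *
import sys
np.set_printoptions(precision=4,suppress=True)
z=float(sys.argv[1])
s,w,o=plan([ST[0],ST[1],z],RD); print(o['clock'],o['tool_pos'],o['orientation'],'F',o['force'],'M',o['moment'],'F tool',RD.T@o['force'],o['opening'],'s',s,'w',w)
E
python3 st.py .1
```

```text
9.2833 [ 0.5293 -0.3248  0.1372] [-179.7082    0.0224 -131.1901] F [ 0.1901  0.8171 -1.2749] M [0.0305 0.0328 0.0221] F tool [-0.7387  0.3978  1.2749] 0.05612489182572083 s [-0.0004  0.0009  0.0372] w [-0.0486  0.0038  0.035 ]
```

Call:
servo_tool(rows=[[[-0.0004,0.0008,0.005],[-0.04,0,0],1],[[0,0,0.005],[0,0,0],1],[[0,0,0.005],[0,0,0],1],[[0,0,0.004],[0,0,0],1],[[0,0,0.003],[0,0,0],1],[[0,0,0],[0,0,0],1],[[0,0,0],[0,0,0],1]])

```text
clock: 9.87
tool_pos: [0.5282, -0.3239, 0.114]
orientation: [179.9, -0.0, -131.2]
force: [0.4, 0.2, -1.1]
opening: 0.0564
```

```bash
python3 st.py .1
```

```text
9.8667 [ 0.5282 -0.3239  0.114 ] [ 179.9406   -0.0221 -131.2111] F [ 0.4154  0.1872 -1.1286] M [-0.1269  0.1841  0.0204] F tool [-0.4151 -0.1878  1.1286] 0.05639036841433536 s [-0.0004 -0.0007  0.014 ] w [ 0.0099 -0.0037  0.0315]
```

Call:
servo_tool(rows=[[[0,0,0.002],[0,0,0],1],[[0,0,0.002],[0,0,0],1],[[0,0,0],[0,0,0],1],[[0,0,0],[0,0,0],1]])

```text
clock: 10.2
tool_pos: [0.5284, -0.3238, 0.1102]
orientation: [180.0, -0.0, -131.2]
force: [-1.0, 0.2, -0.6]
opening: 0.0563
```

```bash
python3 st.py .1
```

```text
10.2 [ 0.5284 -0.3238  0.1102] [ 179.969    -0.0037 -131.2115] F [-0.9559  0.179  -0.6452] M [-0.1242  0.2335 -0.0324] F tool [0.4979 0.8354 0.6452] 0.056260469201285745 s [-0.0003 -0.0006  0.0102] w [ 0.0052 -0.0006  0.0314]
```

Call:
servo_tool(rows=[[[0.001,0.0004,0.001],[0,0,0],1],[[0,0,0.002],[0,0,0],1],[[0,0,0],[0,0,0],1],[[0,0,0],[0,0,0],1]])

```text
clock: 10.53
tool_pos: [0.5274, -0.3243, 0.1072]
orientation: [180.0, -0.0, -131.2]
force: [-0.0, -0.4, -1.0]
opening: 0.0562
```

```bash
python3 st.py .1
```

```text
10.5333 [ 0.5274 -0.3243  0.1072] [ 179.9722   -0.0009 -131.2101] F [-0.039  -0.4312 -1.    ] M [-0.1652  0.0264 -0.0272] F tool [ 0.3493 -0.2559  1.    ] 0.056152070526965525 s [-0.0012 -0.001   0.0072] w [ 0.0046 -0.0002  0.0317]
```

Call:
servo_tool(rows=[[[0.0007,-0.0006,0.001],[0,0,0],1],[[0,0,0.0015],[0,0,0],1],[[0,0,0],[0,0,0],1],[[0,0,0],[0,0,0],1]])

```text
clock: 10.87
tool_pos: [0.5273, -0.3252, 0.1046]
orientation: [180.0, -0.0, -131.2]
force: [-0.6, 0.0, -1.2]
opening: 0.0556
```

```bash
python3 st.py .1
```

```text
10.8667 [ 0.5273 -0.3252  0.1046] [ 179.9562   -0.0073 -131.2143] F [-0.5578  0.0444 -1.2373] M [-0.0334  0.0905  0.0117] F tool [0.3356 0.4477 1.2373] 0.05555184805546527 s [-0.002  -0.0005  0.0046] w [ 0.0073 -0.0012  0.0309]
```

Call:
servo_tool(rows=[[[0.0002,0.0003,0.001],[0,0,0],1],[[0,0,0.001],[0,0,0],1],[[0,0,0],[0,0,0],1],[[0,0,0],[0,0,0],1]])

```text
clock: 11.2
tool_pos: [0.5271, -0.3252, 0.1028]
orientation: [180.0, -0.0, -131.2]
force: [0.2, -0.4, -0.8]
opening: 0.0559
```

```bash
python3 st.py .1
```

```text
11.2 [ 0.5271 -0.3252  0.1028] [ 179.9792   -0.0002 -131.2088] F [ 0.2477 -0.3763 -0.8468] M [-0.1822 -0.0021  0.0204] F tool [ 0.1184 -0.4347  0.8468] 0.05594967115932001 s [-0.0021 -0.0006  0.0028] w [ 0.0035 -0.      0.0319]
```

Call:
servo_tool(rows=[[[0.0005,-0.0004,0.0005],[0,0,0],1],[[0,0,0.0007],[0,0,0],1],[[0,0,0],[0,0,0],1],[[0,0,0],[0,0,0],1]])

```text
clock: 11.53
tool_pos: [0.527, -0.3258, 0.1015]
orientation: [180.0, -0.0, -131.2]
force: [0.6, 0.1, -1.7]
opening: 0.0559
```

```bash
python3 st.py .1
```

```text
11.5333 [ 0.527  -0.3258  0.1015] [ 179.9618   -0.0036 -131.2153] F [ 0.6142  0.109  -1.7215] M [ 0.0612  0.102  -0.0046] F tool [-0.4879 -0.3887  1.7215] 0.05587087337979473 s [-0.0027 -0.0003  0.0015] w [ 0.0064 -0.0006  0.0308]
```

Call:
servo_tool(rows=[[[0,0,0.0008],[0,0,0],1],[[0,0,0.0007],[0,0,0],1],[[0,0,0],[0,0,0],1],[[0,0,0],[0,0,0],1]])

```text
clock: 11.87
tool_pos: [0.527, -0.3258, 0.1]
orientation: [180.0, -0.0, -131.2]
force: [-0.7, 0.5, 0.7]
opening: 0.056
```

```bash
python3 st.py .1
```

```text
11.8667 [ 0.527  -0.3258  0.1   ] [ 179.9639   -0.0038 -131.2105] F [-0.6812  0.4561  0.7381] M [ 0.1581  0.3065 -0.0281] F tool [ 0.1083  0.8126 -0.7381] 0.05600616735773901 s [-0.0027 -0.0004  0.    ] w [ 0.006  -0.0006  0.0316]
```

Call:
servo_tool(rows=[[[0.0001,0.0006,0.0003],[0,0,0],1],[[0,0,0.0003],[0,0,0],1],[[0,0,0],[0,0,0],1],[[0,0,0],[0,0,0],1]])

```text
clock: 12.2
tool_pos: [0.5269, -0.3257, 0.0999]
orientation: [-180.0, 0.0, -131.2]
force: [0.3, -0.4, 2.1]
opening: 0.0556
```

```bash
python3 st.py .1
```

```text
12.2 [ 0.5269 -0.3257  0.0999] [-179.9758    0.0123 -131.2008] F [ 0.337  -0.3503  2.1234] M [-0.0585 -0.0321 -0.0579] F tool [ 0.0399 -0.4845 -2.1234] 0.05563915712125262 s [-0.0027 -0.0005 -0.0001] w [-0.004   0.0021  0.0332]
```

The vertical force rose to about +2 N at TCP z 0.100, which is the height expected for the seat, so it's resting. Releasing.

Call:
servo_tool(rows=[[[0,0,0],[0,0,0],0.34],[[0,0,0],[0,0,0],0.3],[[0,0,0],[0,0,0],0.25],[[0,0,0],[0,0,0],0.15],[[0,0,0],[0,0,0],0],[[0,0,0],[0,0,0],0],[[0,0,0],[0,0,0],0],[[0,0,-0.01],[0,0,0],0],[[0,0,-0.02],[0,0,0],0],[[0,0,-0.03],[0,0,0],0],[[0,0,-0.03],[0,0,0],0],[[0,0,-0.03],[0,0,0],0]])

```text
clock: 13.2
tool_pos: [0.5263, -0.3256, 0.2216]
orientation: [180.0, -0.0, -131.2]
force: [1.3, -0.3, 0.1]
opening: 0.0875
```

```bash
cat > gg.py <<'E'
from h import *
def g(im,x0,y0,w,h,f):
    c=cv2.resize(im[y0:y0+h,x0:x0+w],None,fx=f,fy=f,interpolation=cv2.INTER_CUBIC)
    for i in range(0,w,5): cv2.line(c,(int((i+.5)*f),0),(int((i+.5)*f),h*f),(0,255,255) if (x0+i)%10==0 else (0,120,120),1)
    for i in range(0,h,5): cv2.line(c,(0,int((i+.5)*f)),(w*f,int((i+.5)*f)),(0,255,255) if (y0+i)%10==0 else (0,120,120),1)
    return c
E
python3 - <<'E'
from gg import *
np.set_printoptions(precision=4,suppress=True)
pre=TR-.041*a+.075*a
s,w,o=plan(pre,RD); print(o['tool_pos'],o['joint_pos'],s,w,o['opening'])
A=optics.snapshot('side')[:,:,::-1].copy()
cv2.imwrite('pics/g2.png',g(A,240,80,60,100,6))
E
```

```text
[ 0.5263 -0.3256  0.2216] [-13.6837  15.5063  -7.1868   0.0009 -67.3295 -27.5215] [-0.3451  0.2659  0.0518] [ 0.0033 -0.0019  0.0325] 0.08750279099919953
```

View pics/g2.png

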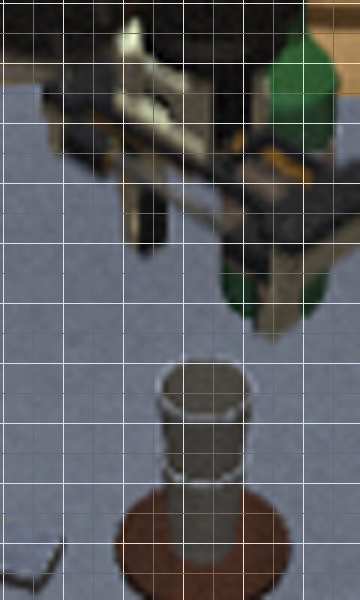

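The short beaker stands straight in the stand, rim centre at about side (273.7,144). Next the tall one.

Call:
servo_tool(rows=[[[-0.0246,0.019,0],[0,0,0.03],0],[[-0.0246,0.019,0],[0,0,0],0],[[-0.0246,0.019,0],[0,0,0],0],[[-0.0246,0.019,0],[0,0,0],0],[[-0.0246,0.019,0],[0,0,0],0],[[-0.0246,0.019,0],[0,0,0],0],[[-0.0246,0.019,0],[0,0,0],0],[[-0.0246,0.019,0],[0,0,0],0],[[-0.0246,0.019,0],[0,0,0],0],[[-0.0246,0.019,0],[0,0,0],0],[[-0.0246,0.019,0],[0,0,0],0],[[-0.0246,0.019,0],[0,0,0],0],[[-0.0246,0.019,0],[0,0,0],0],[[-0.0246,0.019,0],[0,-0.9,0],0],[[0,0,0],[0,-0.9,0],0],[[0,0,0],[0,-0.9,0],0],[[0,0,0],[0,-0.9,0],0],[[0,0,0],[0,-0.9,0],0],[[0,0,0],[0,-0.83,0],0],[[0,0,0],[0,0,0],0]])

```text
clock: 14.92
tool_pos: [0.5528, 0.1081, 0.2197]
orientation: [179.9, 32.3, -131.5]
force: [-1.3, -1.1, -0.0]
opening: 0.0875
```

```bash
python3 - <<'E'
from gg import *
np.set_printoptions(precision=4,suppress=True)
s,w,o=plan(TR-.041*a,RT); print(o['tool_pos'],o['orientation'],o['joint_pos'],s,w)
E
```

```text
[0.5528 0.1081 0.2197] [ 179.8875   32.3001 -131.5369] [ 18.4783  -0.7109 -24.6252 -24.6568 -40.1067 -44.6415] [0.0258 0.0001 0.118 ] [ 0.0066  0.05   -0.0193]
```

Call:
servo_tool(rows=[[[0.008,0,0.01],[0,0,0],0],[[0.009,0,0.01],[0,0,0],0],[[0.0088,0,0.01],[0,0.05,0],0],[[0,0,0.015],[0,0,0],0],[[0,0,0.015],[0,0,0],0],[[0,0,0.01],[0,0,0],0],[[0,0,0],[0,0,0],0],[[0,0,0],[0,0,0],0]])

```text
clock: 15.58
tool_pos: [0.5644, 0.1202, 0.1455]
orientation: [179.9, 31.6, -131.4]
force: [0.3, -0.1, -0.5]
opening: 0.0879
```

```bash
python3 - <<'E'
from gg import *
np.set_printoptions(precision=4,suppress=True)
s,w,o=plan(TR-.041*a,RT); print(o['tool_pos'],o['orientation'],o['joint_pos'],o['force'],s,w)
A=optics.snapshot('side')[:,:,::-1].copy();B=optics.snapshot('top')[:,:,::-1].copy()
cv2.imwrite('pics/e3.png',np.hstack([cv2.resize(X[r[1]:r[3],r[0]:r[2]],(390,390),interpolation=cv2.INTER_CUBIC) for X,r in((A,(210,200,310,300)),(B,(100,140,200,240)))]))
E
```

```text
[0.5644 0.1202 0.1455] [ 179.9114   31.5539 -131.3811] [ 18.9159   5.9356 -26.8967 -29.0108 -32.5089 -39.0008] [ 0.2533 -0.052  -0.4902] [-0.0002  0.0008  0.0462] [ 0.0164 -0.0744  0.0026]
```

View pics/e3.png

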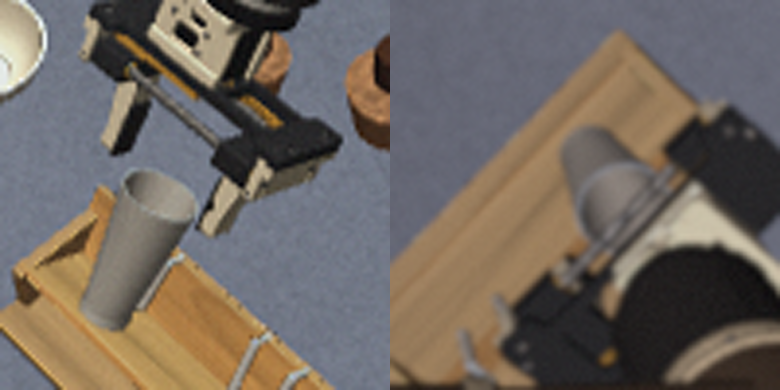

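The fingers straddle the tall steel beaker; the blue one is elsewhere. Advancing.

Call:
servo_tool(rows=[[[0,0,0.012],[0,-0.07,0],0],[[0,0,0.012],[0,0,0],0],[[0.001,0.0004,0.012],[0,0,0],0],[[0.001,0.0004,0.01],[0,0,0],0],[[0,0,0],[0,0,0],0],[[0,0,0],[0,0,0],0]])

```text
clock: 16.18
tool_pos: [0.5786, 0.1376, 0.1054]
orientation: [179.9, 32.0, -131.4]
force: [-0.4, -0.8, 0.9]
opening: 0.0876
```

```bash
python3 - <<'E'
from gg import *
np.set_printoptions(precision=4,suppress=True)
s,w,o=plan(TR-.041*a,RT); print(o['tool_pos'],o['orientation'],o['joint_pos'],o['force'],s,w)
E
```

```text
[0.5786 0.1376 0.1054] [ 179.9063   32.0038 -131.4247] [ 19.3657  10.6543 -26.536  -33.2655 -28.3013 -34.6117] [-0.3726 -0.8418  0.8818] [-0.0021  0.0001  0.0003] [ 0.0134  0.0006 -0.0035]
```

Call:
servo_tool(rows=[[[-0.002,0,0],[0,0,0],0.2],[[0,0,0],[0,0,0],1],[[0,0,0],[0,0,0],1],[[0,0,0],[0,0,0],1],[[0,0,0],[0,0,0],1],[[0,0,0],[0,0,0],1],[[0,0,0],[0,0,0],1]])

```text
clock: 16.77
tool_pos: [0.58, 0.139, 0.1079]
orientation: [180.0, 32.1, -131.4]
force: [-2.5, 1.1, 4.9]
opening: 0.0599
```

Call:
servo_tool(rows=[[[0,0,-0.003],[0,0,0],1],[[0,0,-0.008],[0,0,0],1],[[0,0,-0.015],[0,0,0],1],[[0,0,-0.02],[0,0,0],1],[[0,0,-0.02],[0,0,0],1],[[0,0,-0.02],[0,0,0],1],[[0,0,-0.02],[0,0,0],1],[[0,0,-0.012],[0,0,0],1],[[0,0,0],[0,0,0],1]])

```text
clock: 17.52
tool_pos: [0.5389, 0.0909, 0.2103]
orientation: [-179.8, 32.3, -131.3]
force: [1.1, 0.2, -1.9]
opening: 0.0596
```

```bash
sed -i 's/^ST=.*//' h.py; python3 - <<'E'
from gg import *
np.set_printoptions(precision=4,suppress=True)
s,w,o=plan([0.5266,-.3256,.255],RT); print(o['tool_pos'],o['orientation'],o['joint_pos'],o['force'],o['opening'],w)
print(RD.T@(np.array([0.5266,-.3256,.255])-o['tool_pos']))
A=optics.snapshot('side')[:,:,::-1].copy()
crop(A,215,180,345,330,4,'pics/f2.png')
E
```

```text
[0.5389 0.0909 0.2103] [-179.8358   32.2784 -131.331 ] [ 16.4945  -1.4157 -26.1452 -25.9956 -40.0362 -41.5413] [ 1.0846  0.1865 -1.8724] 0.05960362053630047 [-0.0212  0.0464  0.0097]
[ 0.3206 -0.2663 -0.0447]
```

View pics/f2.png

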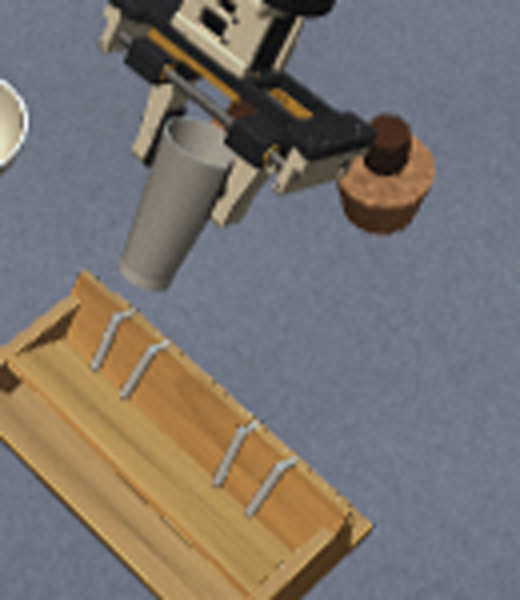

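Call:
servo_tool(rows=[[[0,0,0],[0,0.6,0],1],[[0,0,-0.01],[0,0.9,0],1],[[0,0,-0.01],[0,0.9,0],1],[[0,0,0],[0,0.9,0],1],[[0,0,0],[0,0.9,0],1],[[0,0,0],[0,0.9,0],1],[[0,0,0],[0,0.26,0],1],[[0.012,-0.01,-0.006],[0,0,0],1],[[0.0247,-0.0205,-0.006],[0,0,0],1],[[0.0247,-0.0205,-0.006],[0,0,0],1],[[0.0247,-0.0205,-0.006],[0,0,0],1],[[0.0247,-0.0205,-0.006],[0,0,0],1],[[0.0247,-0.0205,0],[0,0,0],1],[[0.0247,-0.0205,0],[0,0,0],1],[[0.0247,-0.0205,0],[0,0,0],1],[[0.0247,-0.0205,0],[0,0,0],1],[[0.0247,-0.0205,0],[0,0,0],1],[[0.0247,-0.0205,0],[0,0,0],1],[[0.02,-0.016,0],[0,0,0],1],[[0,0,0],[0,0,0],1]])

```text
clock: 19.23
tool_pos: [0.5211, -0.2802, 0.2533]
orientation: [179.9, -0.1, -131.6]
force: [0.0, 1.0, -1.0]
opening: 0.0604
```

```bash
sed -i 's/ST=np.array(\[.529,-.324,0\])/ST=np.array([.5270,-.3255,0])/' h.py; python3 st.py .24
```

```text
19.2333 [ 0.5211 -0.2802  0.2533] [ 179.8573   -0.1061 -131.5555] F [ 0.0223  1.0002 -0.9865] M [ 0.2928 -0.1966 -0.019 ] F tool [-0.765   0.6447  0.9865] 0.06035102268868728 s [ 0.03   -0.0345  0.0133] w [ 0.0238 -0.0176 -0.0259]
```

Call:
servo_tool(rows=[[[0.01,-0.0115,0],[0,0,0],1],[[0.01,-0.0115,0],[0,0,0],1],[[0.01,-0.0115,0],[0.02,-0.02,0],1],[[0,0,0],[0,0,0],1],[[0,0,0],[0,0,0],1],[[0,0,0],[0,0,0],1]])

```text
clock: 19.73
tool_pos: [0.5276, -0.3216, 0.2544]
orientation: [-180.0, 0.1, -131.4]
force: [0.7, 0.6, -1.5]
opening: 0.0604
```

```bash
python3 st.py .155; python3 - <<'E'
from gg import *
p=telemetry.get_obs()['tool_pos']
A=optics.snapshot('side')[:,:,::-1].copy()
print(proj('side',np.array([p-[0,0,.074],p+[0,0,.041],[.527,-.3255,.141],[.529,-.3235,.141]])))
cv2.imwrite('pics/g3.png',g(A,245,75,60,100,6))
E
```

```text
19.7333 [ 0.5276 -0.3216  0.2544] [-179.9909    0.0686 -131.4004] F [ 0.7238  0.5635 -1.5262] M [ 0.073  0.098 -0.034] F tool [-0.9013 -0.1703  1.5262] 0.06039696926773721 s [ 0.0035 -0.0021  0.0994] w [-0.0015  0.0114 -0.0001]
[[273.40973605 136.12356015]
 [273.717831   109.58157336]
 [273.56236337 143.77569332]
 [272.96022682 144.13601355]]
```

View pics/g3.png

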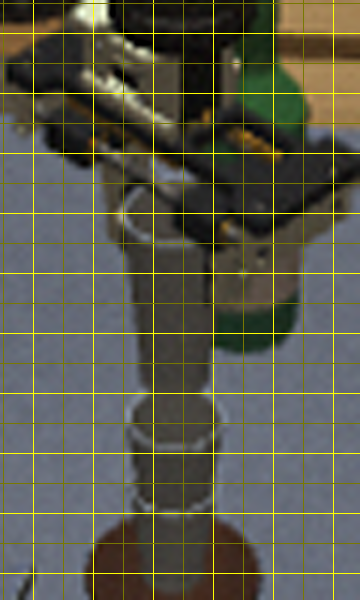

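The tall foot (column 273.8) is over the short rim (273.75). Lowering.

Call:
servo_tool(rows=[[[0.0017,-0.001,0.006],[0,0,0],1],[[0.0017,-0.001,0.01],[0,0,0],1],[[0,0,0.012],[0,0,0],1],[[0,0,0.01],[0,0,0],1],[[0,0,0.006],[0,0,0],1],[[0,0,0],[0,0,0],1],[[0,0,0],[0,0,0],1],[[0,0,0],[0,0,0],1]])

```text
clock: 20.45
tool_pos: [0.5274, -0.3261, 0.2121]
orientation: [-179.9, 0.1, -131.4]
force: [0.6, 0.1, -1.2]
opening: 0.0598
```

```bash
python3 st.py .155
```

```text
20.45 [ 0.5274 -0.3261  0.2121] [-179.8616    0.0648 -131.3792] F [ 0.5682  0.0635 -1.2131] M [0.0177 0.0219 0.0221] F tool [-0.4234 -0.3842  1.2131] 0.05978906177735654 s [-0.0001  0.0009  0.0571] w [-0.0231  0.0108  0.0035]
```

Call:
servo_tool(rows=[[[0,0.0006,0.005],[-0.02,0.01,0],1],[[0,0,0.007],[0,0,0],1],[[0,0,0.007],[0,0,0],1],[[0,0,0.006],[0,0,0],1],[[0,0,0.005],[0,0,0],1],[[0,0,0.003],[0,0,0],1],[[0,0,0],[0,0,0],1],[[0,0,0],[0,0,0],1],[[0,0,0],[0,0,0],1]])

```text
clock: 21.2
tool_pos: [0.5269, -0.3257, 0.1789]
orientation: [-180.0, 0.0, -131.4]
force: [-0.2, -1.6, -1.3]
opening: 0.0602
```

```bash
python3 st.py .155
```

```text
21.2 [ 0.5269 -0.3257  0.1789] [-179.9979    0.0061 -131.3848] F [-0.1854 -1.5744 -1.2538] M [ 0.01    0.0037 -0.0469] F tool [ 1.3036 -0.9021  1.2538] 0.060150318348991295 s [-0.0002  0.0001  0.0239] w [-0.0004  0.001   0.0025]
```

Call:
servo_tool(rows=[[[0,0,0.004],[0,0,0],1],[[0,0,0.004],[0,0,0],1],[[0,0,0.003],[0,0,0],1],[[0,0,0.002],[0,0,0],1],[[0,0,0],[0,0,0],1],[[0,0,0],[0,0,0],1]])

```text
clock: 21.7
tool_pos: [0.5266, -0.3256, 0.1654]
orientation: [180.0, -0.0, -131.4]
force: [0.1, -0.9, -1.5]
opening: 0.0602
```

```bash
python3 st.py .155
```

```text
21.7 [ 0.5266 -0.3256  0.1654] [ 179.9612   -0.0102 -131.3891] F [ 0.1381 -0.8889 -1.469 ] M [ 0.0193  0.028  -0.0133] F tool [ 0.5755 -0.6914  1.469 ] 0.0601751454681891 s [-0.0004 -0.0002  0.0104] w [ 0.0065 -0.0017  0.0018]
```

Call:
servo_tool(rows=[[[0,0,0.002],[0,0,0],1],[[0,0,0.002],[0,0,0],1],[[0,0,0.001],[0,0,0],1],[[0,0,0],[0,0,0],1],[[0,0,0],[0,0,0],1]])

```text
clock: 22.12
tool_pos: [0.5267, -0.3257, 0.1605]
orientation: [180.0, -0.0, -131.4]
force: [0.8, -0.1, -1.5]
opening: 0.0601
```

```bash
python3 st.py .155
```

```text
22.1167 [ 0.5267 -0.3257  0.1605] [ 179.9776   -0.001  -131.3908] F [ 0.7956 -0.0892 -1.5359] M [-0.1841 -0.2187  0.0033] F tool [-0.4592 -0.6558  1.5359] 0.060053210426367715 s [-0.0003 -0.0001  0.0055] w [ 0.0037 -0.0002  0.0015]
```

Call:
servo_tool(rows=[[[0,-0.0008,0.0008],[0,0,0],1],[[0,0,0.0008],[0,0,0],1],[[0,0,0],[0,0,0],1],[[0,0,0],[0,0,0],1]])

```text
clock: 22.45
tool_pos: [0.5271, -0.3261, 0.1589]
orientation: [180.0, -0.0, -131.4]
force: [-0.2, -0.6, -2.4]
opening: 0.0603
```

```bash
python3 st.py .155
```

```text
22.45 [ 0.5271 -0.3261  0.1589] [ 179.9531   -0.0072 -131.3929] F [-0.1991 -0.6219 -2.4208] M [0.0415 0.0043 0.0151] F tool [ 0.5981 -0.262   2.4208] 0.06028299664543878 s [-0.0004  0.0005  0.0039] w [ 0.0078 -0.0012  0.0012]
```

Moments are back to zero. Continuing in small steps.

Call:
servo_tool(rows=[[[0,0,0.0008],[0,0,0],1],[[0,0,0.0007],[0,0,0],1],[[0,0,0],[0,0,0],1],[[0,0,0],[0,0,0],1]])

```text
clock: 22.78
tool_pos: [0.5272, -0.3261, 0.1574]
orientation: [180.0, -0.0, -131.4]
force: [0.6, 0.1, -2.0]
opening: 0.0602
```

```bash
python3 st.py .155
```

```text
22.7833 [ 0.5272 -0.3261  0.1574] [ 179.9684   -0.0039 -131.3879] F [ 0.5576  0.0846 -2.0258] M [ 0.0553  0.0568 -0.0397] F tool [-0.4322 -0.3623  2.0258] 0.060190759803572164 s [-0.0003  0.0006  0.0024] w [ 0.0053 -0.0007  0.002 ]
```

Call:
servo_tool(rows=[[[0,0,0.0006],[0,0,0],1],[[0,0,0.0006],[0,0,0],1],[[0,0,0],[0,0,0],1],[[0,0,0],[0,0,0],1]])

```text
clock: 23.12
tool_pos: [0.5273, -0.3261, 0.1563]
orientation: [180.0, 0.0, -131.4]
force: [0.3, 0.1, -1.4]
opening: 0.0602
```

```bash
python3 st.py .155
```

```text
23.1167 [ 0.5273 -0.3261  0.1563] [ 179.9724    0.0004 -131.3872] F [ 0.3486  0.124  -1.4292] M [ 0.0671  0.0073 -0.0129] F tool [-0.3236 -0.1795  1.4292] 0.06019452483209425 s [-0.0003  0.0006  0.0013] w [0.0046 0.0001 0.0021]
```

Call:
servo_tool(rows=[[[0,0,0.0006],[0,0,0],1],[[0,0,0.0006],[0,0,0],1],[[0,0,0],[0,0,0],1],[[0,0,0],[0,0,0],1]])

```text
clock: 23.45
tool_pos: [0.5273, -0.3262, 0.1551]
orientation: [180.0, -0.0, -131.4]
force: [0.3, -0.4, -1.5]
opening: 0.0602
```

```bash
python3 st.py .155
```

```text
23.45 [ 0.5273 -0.3262  0.1551] [ 179.9761   -0.0005 -131.3897] F [ 0.2582 -0.4266 -1.4551] M [-0.0429 -0.0243 -0.0382] F tool [ 0.1492 -0.4758  1.4551] 0.06020720208172075 s [-0.0003  0.0006  0.0001] w [ 0.004  -0.0001  0.0017]
```

Call:
servo_tool(rows=[[[0,0,0.0005],[0,0,0],1],[[0,0,0.0005],[0,0,0],1],[[0,0,0],[0,0,0],1],[[0,0,0],[0,0,0],1]])

```text
clock: 23.78
tool_pos: [0.5273, -0.3262, 0.1542]
orientation: [180.0, 0.0, -131.4]
force: [1.1, 0.2, -0.6]
opening: 0.0605
```

```bash
python3 st.py .155
```

```text
23.7833 [ 0.5273 -0.3262  0.1542] [ 179.9876    0.001  -131.3864] F [ 1.1073  0.1682 -0.6165] M [-0.0853 -0.1135 -0.0058] F tool [-0.8584 -0.7194  0.6165] 0.06052177257030881 s [-0.0003  0.0007 -0.0008] w [0.0021 0.0002 0.0023]
```

Call:
servo_tool(rows=[[[0,-0.0004,0.0004],[0,0,0],1],[[0,0,0.0003],[0,0,0],1],[[0,0,0],[0,0,0],1],[[0,0,0],[0,0,0],1]])

```text
clock: 24.12
tool_pos: [0.5276, -0.3265, 0.1536]
orientation: [180.0, 0.0, -131.4]
force: [-0.9, -0.0, 1.7]
opening: 0.0601
```

```bash
python3 st.py .155
```

```text
24.1167 [ 0.5276 -0.3265  0.1536] [ 179.9892    0.0029 -131.3885] F [-0.8711 -0.0034  1.6591] M [ 0.0994  0.1613 -0.0211] F tool [ 0.5786  0.6512 -1.6591] 0.06011044657736898 s [-0.0003  0.0011 -0.0014] w [0.0018 0.0005 0.0019]
```

The vertical force turned to +1.7 N at z 0.1536 (expected 0.154), so it's resting. Releasing.

Call:
servo_tool(rows=[[[0,0.0002,0],[0,0,0],1],[[0,0,0],[0,0,0],0.3],[[0,0,0],[0,0,0],0.26],[[0,0,0],[0,0,0],0.2],[[0,0,0],[0,0,0],0.1],[[0,0,0],[0,0,0],0],[[0,0,0],[0,0,0],0],[[0,0,0],[0,0,0],0],[[0,0,-0.01],[0,0,0],0],[[0,0,-0.02],[0,0,0],0],[[0,0,-0.03],[0,0,0],0],[[0,0,-0.03],[0,0,0],0]])

```text
clock: 25.12
tool_pos: [0.5269, -0.3262, 0.2446]
orientation: [179.9, -0.0, -131.4]
force: [0.8, -0.5, -0.5]
opening: 0.0874
```

```bash
python3 - <<'E'
from gg import *
np.set_printoptions(precision=4,suppress=True)
s,w,o=plan([.5095,-.0924,.3],RD); print(o['tool_pos'],o['joint_pos'],s,w)
A=optics.snapshot('side')[:,:,::-1].copy()
cv2.imwrite('pics/side5.png',A)
cv2.imwrite('pics/g4.png',np.hstack([g(A,245,75,60,100,6),g(A,255,190,60,60,6) if 0 else cv2.resize(A[175:255,235:335],(400,320))] ) if 0 else g(A,245,75,60,100,6))
E
```

```text
[ 0.5269 -0.3262  0.2446] [-13.7345  14.8358  -5.0485  -0.0041 -70.2235 -27.6483] [-0.1639  0.1677 -0.0552] [ 0.0162 -0.0078  0.0026]
```

View pics/g4.png

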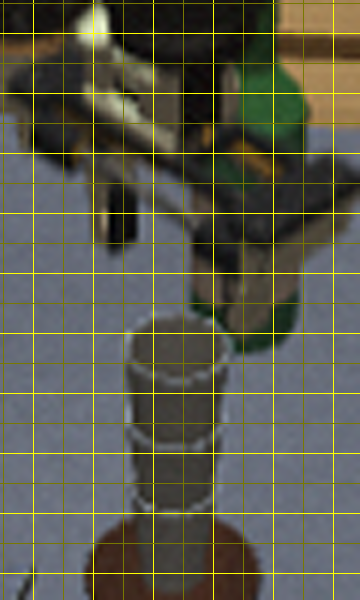

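The stack stands straight, with tall rim centre at about side (273.9,132). Now the small cork. I'll turn the jaws about 64° so they clear the big cork.

Call:
servo_tool(rows=[[[0,0,-0.01],[0,0,0.96],0],[[0,0,0],[0,0,0.97],0],[[0,0,0],[0,0,0.97],0],[[0,0,0],[0,0,0.97],0],[[0,0,0],[0,0,0.97],0],[[0,0,0],[0,0,0.97],0],[[0,0,0],[0,0,0.97],0],[[0,0,0],[0,0,0.97],0],[[0,0,0],[0,0,0.97],0],[[0,0,0],[0,0,0.97],0],[[0,0,0],[0,0,0.97],0],[[0.0097,0.0277,0],[0,0,0],0],[[0.0097,0.0277,0],[0,0,0],0],[[0.0097,0.0277,0],[0,0,0],0],[[0.0097,0.0277,0.005],[0,0,0],0],[[0.0097,0.0277,0.01],[0,0,0],0],[[0.0097,0.0277,0.02],[0,0,0],0],[[0.0097,0.0277,0.02],[0,0,0],0],[[0.0097,0.0277,0.02],[0,0,0],0],[[0,0,0.02],[0,0,0],0]])

```text
clock: 26.83
tool_pos: [0.5114, -0.0885, 0.1589]
orientation: [179.9, 0.1, 164.8]
force: [0.5, -0.8, -0.6]
opening: 0.0876
```

```bash
cat >> h.py <<'E'
y2=np.radians(165); RC=np.c_[[np.cos(y2),np.sin(y2),0],[np.sin(y2),-np.cos(y2),0],[0,0,-1]]
E
python3 - <<'E'
from gg import *
np.set_printoptions(precision=4,suppress=True)
s,w,o=plan([.5095,-.0927,.047],RC); print(o['tool_pos'],o['orientation'],o['joint_pos'],s,w)
A=optics.snapshot('side')[:,:,::-1].copy();B=optics.snapshot('top')[:,:,::-1].copy()
cv2.imwrite('pics/k1.png',np.hstack([g(A,245,150,80,90,5)]+[g(B,215,190,75,90,5)]))
E
```

```text
[ 0.5114 -0.0885  0.1589] [179.9042   0.0917 164.8009] [  11.8326    9.0825  -24.4068   -0.0524  -56.3856 -117.0026] [ 0.0009 -0.0047  0.1119] [ 0.0159  0.0153 -0.0332]
```

View pics/k1.png

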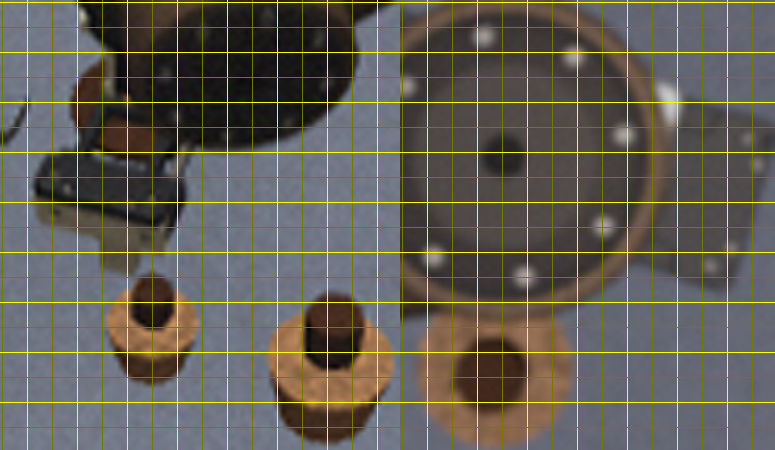

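```bash
python3 - <<'E'
from gg import *
p,R,o=pose()
print(proj('side',np.array([p,p+.044*R[:,1],p+.065*R[:,1],[.5095,-.0927,.061],[.5095,-.0927,.076],[.5095,-.0927,0]])))
E
```

```text
[[274.28301333 191.13060278]
 [269.67753161 201.25306903]
 [267.41546078 206.22491282]
 [274.02020944 209.5415711 ]
 [274.06470777 206.71379129]
 [273.84628272 220.59426474]]
```

The small cork's knob is at side (275,210), under the open fingers, and the big cork is clear of them. Lowering over the knob.

Call:
servo_tool(rows=[[[0.0015,-0.003,0.01],[0.01,0.01,0],0],[[0.0014,-0.0032,0.015],[0,0,0],0],[[0,0,0.02],[0,0,0],0],[[0,0,0.02],[0,0,0],0],[[0,0,0.015],[0,0,0],0],[[0,0,0.01],[0,0,0],0],[[0,0,0.01],[0,0,0],0],[[0,0,0.005],[0,0,0],0],[[0,0,0],[0,0,0],0],[[0,0,0],[0,0,0],0]])

```text
clock: 27.77
tool_pos: [0.507, -0.0975, 0.0539]
orientation: [-180.0, -0.1, 164.6]
force: [-0.1, 0.5, 0.6]
opening: 0.0877
```

```bash
python3 - <<'E'
from gg import *
np.set_printoptions(precision=4,suppress=True)
s,w,o=plan([.507,-.0937,.047],RC); print(o['tool_pos'],o['orientation'],o['joint_pos'],o['force'],s,w)
A=optics.snapshot('side')[:,:,::-1].copy()
cv2.imwrite('pics/k2.png',g(A,235,150,90,90,6))
E
```

```text
[ 0.507  -0.0975  0.0539] [-179.9501   -0.0584  164.6437] [  10.94     16.3392  -31.6107    0.0282  -42.1245 -116.3172] [-0.1096  0.4758  0.6055] [0.001  0.0036 0.0069] [-0.0083 -0.0098 -0.0594]
```

View pics/k2.png

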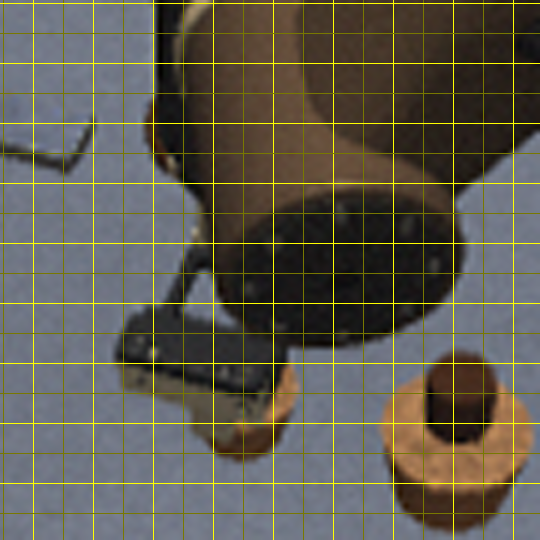

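Call:
servo_tool(rows=[[[0.0005,0.0018,0.003],[0,0,-0.05],0],[[0.0005,0.0018,0.003],[0,0,0],0.2],[[0,0,0],[0,0,0],0.4],[[0,0,0],[0,0,0],0.55],[[0,0,0],[0,0,0],0.6],[[0,0,0],[0,0,0],1],[[0,0,0],[0,0,0],1],[[0,0,0],[0,0,0],1],[[0,0,0],[0,0,0],1]])

```text
clock: 28.57
tool_pos: [0.5066, -0.0936, 0.0475]
orientation: [-180.0, -0.1, 164.9]
force: [0.3, -0.3, -0.8]
opening: 0.0398
```

```bash
python3 - <<'E'
from gg import *
np.set_printoptions(precision=4,suppress=True)
s,w,o=plan([.507,-.0937,.047],RC); print(o['tool_pos'],o['orientation'],o['force'],o['opening'],s,w)
E
```

```text
[ 0.5066 -0.0936  0.0475] [-179.9535   -0.0788  164.9467] [ 0.2658 -0.2541 -0.7704] 0.03977545158142101 [-0.0004 -0.      0.0005] [-0.0077 -0.0131 -0.0089]
```

Call:
servo_tool(rows=[[[0,0,0],[0,0,0],1],[[0,0,0],[0,0,0],1],[[0,0,0],[0,0,0],1],[[0,0,0],[0,0,0],1]])

```text
clock: 28.9
tool_pos: [0.5065, -0.0936, 0.0474]
orientation: [-179.9, -0.1, 164.9]
force: [0.3, -0.7, -1.1]
opening: 0.0277
```

```bash
python3 - <<'E'
from gg import *
np.set_printoptions(precision=4,suppress=True)
s,w,o=plan([.507,-.0937,.047],RC); print(o['tool_pos'],o['force'],o['moment'],o['opening'])
E
```

```text
[ 0.5065 -0.0936  0.0474] [ 0.2627 -0.6869 -1.0563] [-0.056  -0.0194  0.0276] 0.027681387778285847
```

Gripped at 27.7 mm, which matches the 28 mm knob. Lifting and carrying it above the stack.

Call:
servo_tool(rows=[[[0,0,-0.005],[0,0,0],1],[[0,0,-0.015],[0,0,0],1],[[0,0,-0.03],[0,0,0],1],[[0,0,-0.03],[0,0,0],1],[[0,0,-0.03],[0,0,0],1],[[0,0,-0.03],[0,0,0],1],[[0,0,-0.03],[0,0,0],1],[[0,0,-0.03],[0,0,0],1],[[0,0,-0.015],[0,0,0],1],[[-0.0085,-0.023,-0.005],[0,0,0],1],[[-0.0085,-0.023,0],[0,0,0],1],[[-0.0085,-0.023,0],[0,0,0],1],[[-0.0085,-0.023,0],[0,0,0],1],[[-0.0085,-0.023,0],[0,0,0],1],[[-0.0085,-0.023,0],[0,0,0],1],[[-0.0085,-0.023,0],[0,0,0],1],[[-0.0085,-0.023,0],[0,0,0],1],[[-0.007,-0.02,0],[0,0,0],1],[[-0.005,-0.014,0],[0,0,0],1],[[0,0,0],[0,0,0],1]])

```text
clock: 30.57
tool_pos: [0.5273, -0.3269, 0.2671]
orientation: [-179.9, -0.1, 164.8]
force: [0.5, 0.0, 0.2]
opening: 0.0274
```

Call:
servo_tool(rows=[[[0,0,0],[0,0,0],1],[[0,0,0],[0,0,0],1],[[0,0,0],[0,0,0],1]])

```text
clock: 30.82
tool_pos: [0.5276, -0.324, 0.2678]
orientation: [-180.0, -0.1, 165.0]
force: [-0.1, 0.2, -0.9]
opening: 0.0273
```

```bash
cat > sc.py <<'E'
from gg import *
np.set_printoptions(precision=4,suppress=True)
s,w,o=plan([.5275,-.3257,.215],RC); print(o['clock'],o['tool_pos'],o['orientation'],'F',o['force'],'M',o['moment'],o['opening'],'s',s,'w',w)
E
python3 sc.py; python3 - <<'E'
from gg import *
p=telemetry.get_obs()['tool_pos']
print(proj('side',np.array([p-[0,0,.047],p-[0,0,.007],[.5275,-.3257,.195]])))
A=optics.snapshot('side')[:,:,::-1].copy();B=optics.snapshot('top')[:,:,::-1].copy()
cv2.imwrite('pics/k3.png',np.hstack([g(A,240,75,65,100,6),g(B,305,175,65,80,6) if 0 else cv2.resize(B[165:265,290:350+0],(360,600),interpolation=cv2.INTER_CUBIC)]))
E
```

```text
30.8167 [ 0.5276 -0.324   0.2678] [-179.9594   -0.0681  164.9942] F [-0.121   0.1758 -0.9034] M [-0.0811  0.0008 -0.0126] 0.02733534196475976 s [-0.0004 -0.0017  0.0528] w [-0.0068 -0.0114 -0.001 ]
[[273.55994131 126.70448777]
 [273.66820933 117.45186011]
 [273.5623162  132.13837381]]
```

View pics/k3.png

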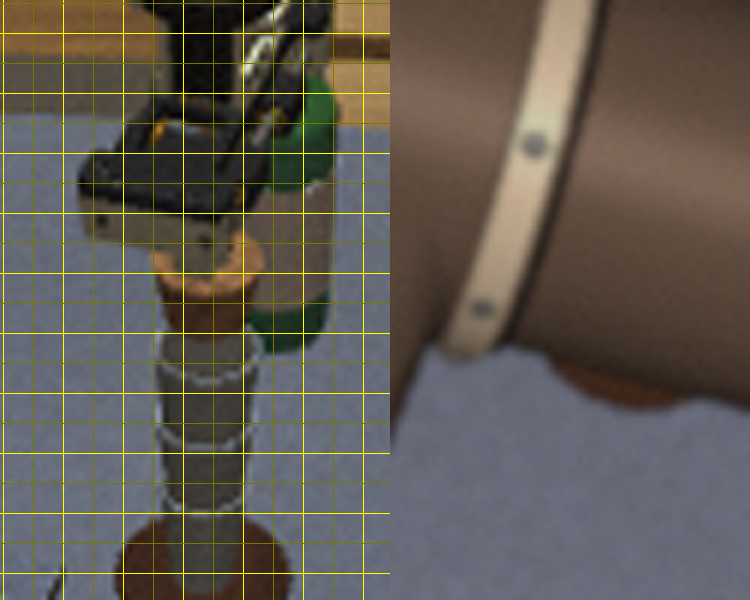

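The cork's column (274.3) matches the tall rim's (274.2). Lowering.

Call:
servo_tool(rows=[[[-0.0004,-0.0015,0.007],[0,0,0],1],[[0,0,0.009],[0,0,0],1],[[0,0,0.008],[0,0,0],1],[[0,0,0.006],[0,0,0],1],[[0,0,0.004],[0,0,0],1],[[0,0,0],[0,0,0],1],[[0,0,0],[0,0,0],1],[[0,0,0],[0,0,0],1]])

```text
clock: 31.58
tool_pos: [0.5278, -0.3265, 0.2338]
orientation: [-179.9, -0.1, 165.0]
force: [0.1, 0.6, 0.5]
opening: 0.0277
```

```bash
python3 sc.py
```

```text
31.5833 [ 0.5278 -0.3265  0.2338] [-179.9393   -0.0602  164.953 ] F [0.1063 0.6494 0.5186] M [-0.0469 -0.0124  0.0355] 0.027702753015382005 s [0.0004 0.0007 0.0188] w [-0.0101 -0.01   -0.0078]
```

Call:
servo_tool(rows=[[[0,0.0004,0.004],[0,0,0],1],[[0,0,0.004],[0,0,0],1],[[0,0,0.003],[0,0,0],1],[[0,0,0],[0,0,0],1],[[0,0,0],[0,0,0],1]])

```text
clock: 32.0
tool_pos: [0.5275, -0.3259, 0.2223]
orientation: [-180.0, -0.1, 165.0]
force: [-0.2, 0.2, -0.4]
opening: 0.0278
```

```bash
python3 sc.py
```

```text
32.0 [ 0.5275 -0.3259  0.2223] [-179.9502   -0.1157  164.9516] F [-0.2425  0.2133 -0.3876] M [-0.0509 -0.0003  0.0201] 0.027776736740428503 s [0.     0.0002 0.0073] w [-0.0083 -0.0193 -0.0081]
```

Call:
servo_tool(rows=[[[0,0,0.0015],[0,0,0],1],[[0,0,0.0015],[0,0,0],1],[[0,0,0.001],[0,0,0],1],[[0,0,0],[0,0,0],1],[[0,0,0],[0,0,0],1]])

```text
clock: 32.42
tool_pos: [0.5276, -0.3259, 0.2185]
orientation: [-180.0, -0.1, 165.0]
force: [0.2, 0.5, -0.4]
opening: 0.0272
```

```bash
python3 sc.py
```

```text
32.4167 [ 0.5276 -0.3259  0.2185] [-179.952    -0.0864  164.9509] F [ 0.2046  0.5351 -0.3862] M [-0.0676 -0.0285 -0.0479] 0.02719634538651062 s [0.0002 0.0002 0.0035] w [-0.008  -0.0144 -0.0082]
```

Call:
servo_tool(rows=[[[0,0,0.0006],[0,0,0],1],[[0,0,0.0006],[0,0,0],1],[[0,0,0.0005],[0,0,0],1],[[0,0,0],[0,0,0],1],[[0,0,0],[0,0,0],1]])

```text
clock: 32.83
tool_pos: [0.5276, -0.3259, 0.2168]
orientation: [-180.0, -0.1, 164.9]
force: [-0.2, -0.2, -1.0]
opening: 0.0277
```

```bash
python3 sc.py
```

```text
32.8333 [ 0.5276 -0.3259  0.2168] [-179.9501   -0.0882  164.9494] F [-0.2185 -0.1827 -1.0173] M [-0.0341  0.0082 -0.0398] 0.027735047509820924 s [0.0002 0.0002 0.0018] w [-0.0083 -0.0147 -0.0084]
```

Call:
servo_tool(rows=[[[0,0,0.0005],[0,0,0],1],[[0,0,0.0005],[0,0,0],1],[[0,0,0],[0,0,0],1],[[0,0,0],[0,0,0],1]])

```text
clock: 33.17
tool_pos: [0.5276, -0.3259, 0.2158]
orientation: [-179.9, -0.1, 165.0]
force: [-0.8, 0.4, -0.4]
opening: 0.0275
```

```bash
python3 sc.py
```

```text
33.1667 [ 0.5276 -0.3259  0.2158] [-179.9497   -0.0905  164.9502] F [-0.777   0.3959 -0.4471] M [-0.0868  0.0309  0.0033] 0.02754767459748866 s [0.0002 0.0002 0.0008] w [-0.0084 -0.0151 -0.0083]
```

Call:
servo_tool(rows=[[[0,0,0.0004],[0,0,0],1],[[0,0,0.0004],[0,0,0],1],[[0,0,0],[0,0,0],1],[[0,0,0],[0,0,0],1]])

```text
clock: 33.5
tool_pos: [0.5276, -0.3259, 0.215]
orientation: [-180.0, -0.1, 164.9]
force: [0.4, 0.8, -0.2]
opening: 0.0272
```

```bash
python3 sc.py
```

```text
33.5 [ 0.5276 -0.3259  0.215 ] [-179.9509   -0.0886  164.9491] F [ 0.3712  0.8415 -0.2049] M [-0.1354  0.0548  0.0163] 0.027215788360367147 s [0.0002 0.0002 0.    ] w [-0.0082 -0.0148 -0.0085]
```

Call:
servo_tool(rows=[[[0,-0.0003,0.0003],[0,0,0],1],[[0,0,0.0003],[0,0,0],1],[[0,0,0],[0,0,0],1],[[0,0,0],[0,0,0],1]])

```text
clock: 33.83
tool_pos: [0.5275, -0.3262, 0.2145]
orientation: [-180.0, -0.1, 164.9]
force: [-0.6, -0.9, -1.3]
opening: 0.0273
```

```bash
python3 sc.py
```

```text
33.8333 [ 0.5275 -0.3262  0.2145] [-179.9531   -0.0815  164.9476] F [-0.566  -0.8908 -1.3205] M [-0.0685  0.0575  0.0466] 0.027281764674765605 s [ 0.0002  0.0005 -0.0005] w [-0.0078 -0.0136 -0.0087]
```

Call:
servo_tool(rows=[[[0,0,0.0003],[0,0,0],1],[[0,0,0.0003],[0,0,0],1],[[0,0,0],[0,0,0],1],[[0,0,0],[0,0,0],1]])

```text
clock: 34.17
tool_pos: [0.5276, -0.3263, 0.214]
orientation: [-179.9, -0.1, 165.0]
force: [0.2, -0.4, -0.4]
opening: 0.0275
```

```bash
python3 sc.py
```

```text
34.1667 [ 0.5276 -0.3263  0.214 ] [-179.9465   -0.067   164.954 ] F [ 0.198  -0.4494 -0.3575] M [-0.0918  0.0046  0.0078] 0.027536711909732246 s [ 0.0003  0.0005 -0.001 ] w [-0.0089 -0.0112 -0.0077]
```

Call:
servo_tool(rows=[[[0,0,0.0003],[0,0,0],1],[[0,0,0.0003],[0,0,0],1],[[0,0,0],[0,0,0],1],[[0,0,0],[0,0,0],1]])

```text
clock: 34.5
tool_pos: [0.5277, -0.3263, 0.2135]
orientation: [-179.9, -0.1, 165.0]
force: [0.2, -0.0, 2.2]
opening: 0.0274
```

```bash
python3 sc.py
```

```text
34.5 [ 0.5277 -0.3263  0.2135] [-179.9425   -0.0527  164.953 ] F [ 0.2099 -0.0418  2.1762] M [-0.061   0.0154 -0.055 ] 0.027420391534301706 s [ 0.0004  0.0006 -0.0015] w [-0.0096 -0.0088 -0.0078]
```

Contact reads +2.2 N at z 0.2135, with moments near zero, so the cork is seated. Releasing and rising.

Call:
servo_tool(rows=[[[0,0,0],[0,0,0],0.66],[[0,0,0],[0,0,0],0.62],[[0,0,0],[0,0,0],0.55],[[0,0,0],[0,0,0],0.4],[[0,0,0],[0,0,0],0.2],[[0,0,0],[0,0,0],0.1],[[0,0,0],[0,0,0],0.1],[[0,0,0],[0,0,0],0.1],[[0,0,-0.01],[0,0,0],0.1],[[0,0,-0.02],[0,0,0],0],[[0,0,-0.03],[0,0,0],0],[[0,0,-0.03],[0,0,0],0],[[0,0,0],[0,0,0],0]])

```text
clock: 35.58
tool_pos: [0.5298, -0.3278, 0.3111]
orientation: [-179.8, 0.5, 165.0]
force: [1.4, 0.0, 1.8]
opening: 0.0873
```

Call:
servo_tool(rows=[[[0.02,0.005,0],[0,0,0],0],[[0.025,0.02,0],[0,0,0],0],[[0.025,0.025,0],[0,0,0],0],[[0.02,0.03,0],[0,0,0],0],[[0,0.035,0],[0,0,0],0],[[0,0.035,0],[0,0,0],0],[[0,0.035,0],[0,0,0],0],[[0,0.035,0],[0,0,0],0],[[0,0.035,0],[0,0,0],0],[[0,0.035,0],[0,0,0],0],[[0,0.02,0],[0,0,0],0],[[0,0,0],[0,0,0],0]])

```text
clock: 36.58
tool_pos: [0.5223, -0.0002, 0.3036]
orientation: [-180.0, -0.0, 165.1]
force: [0.3, -0.9, -0.1]
opening: 0.0878
```

```bash
python3 - <<'E'
from gg import *
A=optics.snapshot('side')[:,:,::-1].copy();B=optics.snapshot('top')[:,:,::-1].copy()
cv2.imwrite('pics/sideF.png',A);cv2.imwrite('pics/topF.png',B)
print(proj('side',np.array([[.5275,-.326,.012],[.5275,-.326,.087],[.5275,-.326,.141],[.5275,-.326,.195],[.5275,-.326,.244]])),proj('top',np.array([[.5275,-.326,.012],[.5275,-.326,.244]])))
cv2.imwrite('pics/F.png',np.hstack([g(A,240,90,65,100,6),g(B,305,170,65,100,6)]))
E
```

```text
[[273.12997461 168.99692117]
 [273.30011254 154.65830978]
 [273.43046852 143.67237752]
 [273.56801715 132.08027415]
 [273.69956641 120.99377709]] [[332.62421651 214.34321174]
 [349.15968575 214.47133345]]
```

View pics/F.png

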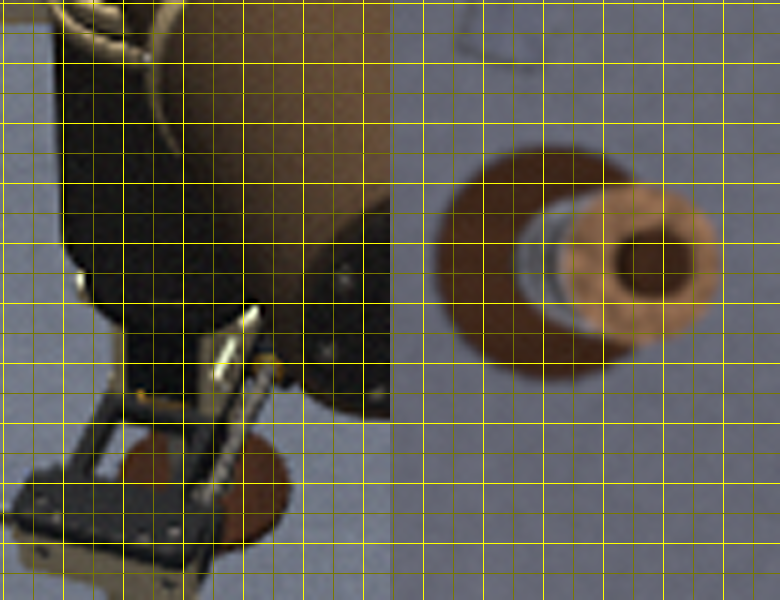

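View pics/sideF.png

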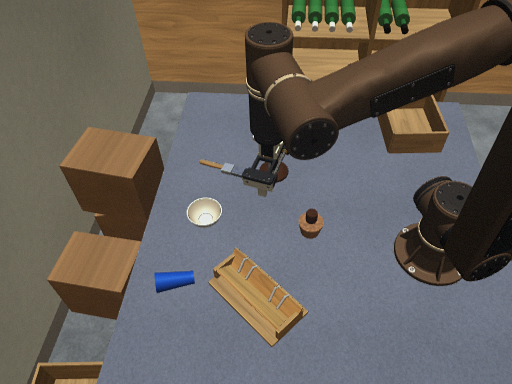

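From above the foot centre (331.8,213.3) hasn't moved. The knob at (348.3,213.3) is offset by 16.5 px, exactly what an upright stack should show. The arm hides the side view, so I'll move it clear for a last look.

Call:
servo_tool(rows=[[[0.02,0.02,0],[0,0,0],0],[[0.02,0.03,0],[0,0,0],0],[[0.01,0.035,0],[0,0,0],0],[[0,0.035,0],[0,0,0],0],[[0,0.035,0],[0,0,0],0],[[0,0.035,0],[0,0,0],0],[[0,0.03,0],[0,0,0],0],[[0,0.02,0],[0,0,0],0],[[0,0,0],[0,0,0],0],[[0,0,0],[0,0,0],0]])

```text
clock: 37.52
tool_pos: [0.5356, 0.2412, 0.3027]
orientation: [-179.9, -0.1, 165.0]
force: [0.4, -0.8, -0.7]
opening: 0.0871
```

```bash
python3 - <<'E'
from gg import *
A=optics.snapshot('side')[:,:,::-1].copy();B=optics.snapshot('top')[:,:,::-1].copy()
cv2.imwrite('pics/topG.png',B)
cv2.imwrite('pics/G.png',np.hstack([g(A,240,90,65,100,6),cv2.resize(A[80:230,175:275],(400,600))]))
E
```

```text
(no output)
```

View pics/G.png

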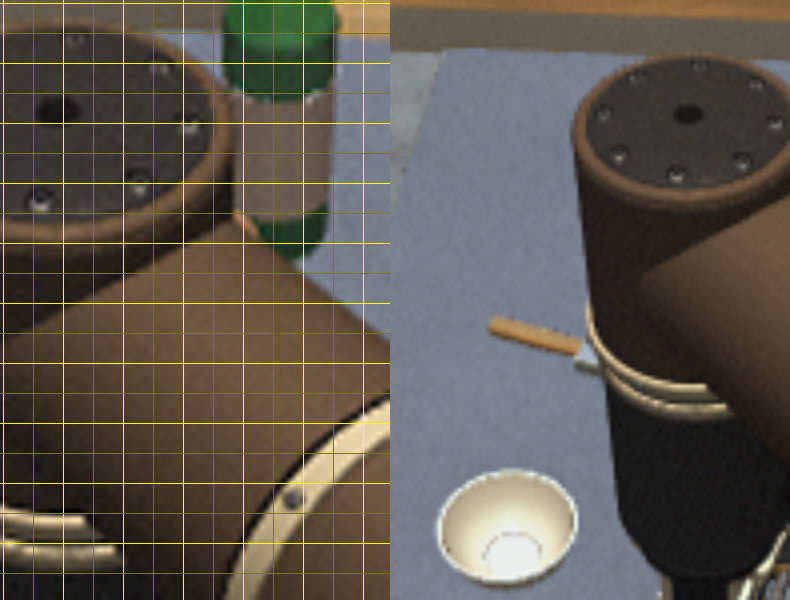

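View pics/topG.png

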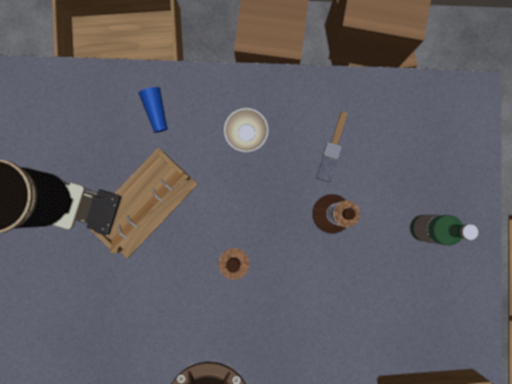

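The top view shows bottle, bowl, brush, blue beaker and big cork all where they were. The side view is still blocked, so one more clearing move.

Call:
servo_tool(rows=[[[0.02,0.0095,0],[0,0,0],0],[[0.026,0.0095,0],[0,0,0],0],[[0.026,0.0095,0],[0,0,0],0],[[0.026,0.0095,0],[0,0,0],0],[[0.026,0.0095,0],[0,0,0],0],[[0.026,0.0095,0],[0,0,0],0],[[0.026,0.0095,0],[0,0,0],0],[[0.026,0.0095,0],[0,0,0],0],[[0.02,0.0095,0],[0,0,0],0],[[0.01,0.0095,0],[0,0,0],0],[[0,0,0],[0,0,0],0],[[0,0,0],[0,0,0],0]])

```text
clock: 38.62
tool_pos: [0.3452, 0.3894, 0.3034]
orientation: [179.9, -0.8, 165.6]
force: [0.8, 1.0, 0.8]
opening: 0.0873
```

```bash
python3 - <<'E'
from gg import *
A=optics.snapshot('side')[:,:,::-1].copy()
cv2.imwrite('pics/H.png',np.hstack([g(A,240,90,65,100,6),cv2.resize(A,(400,300))[:,:].repeat(2,0)]))
E
```

```text
(no output)
```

View pics/H.png

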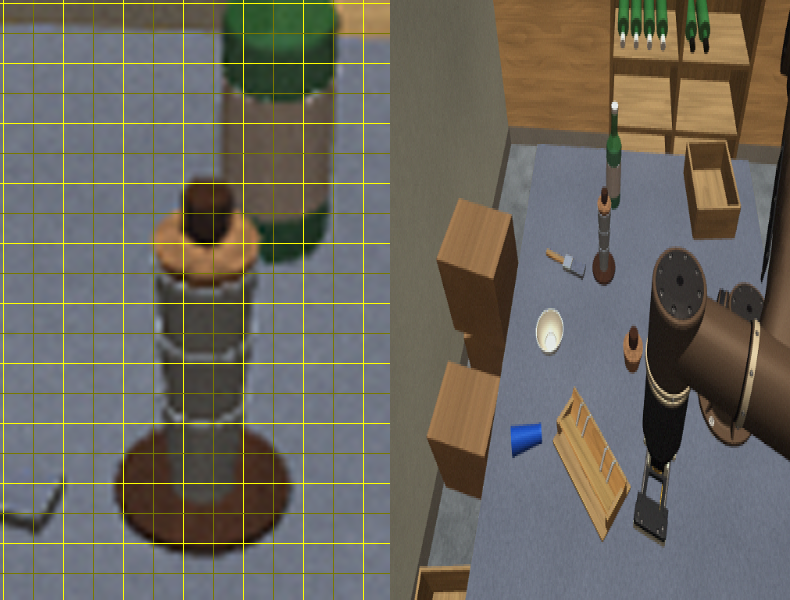

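The stack is upright, with foot, rims and knob all in columns 273–274. The cork is level in the tall mouth. Handing in.

```bash
python3 -c "
from plant import telemetry,ctrl
print(telemetry.get_obs()['clock']); print(ctrl.close_job())"
```

```text
38.6667
the job is handed in; nothing more can be done
None
```

I put the short beaker in the stand, the tall beaker in the short one, and closed it with the small cork, knob up. The job was handed in at 38.7 s. I lowered each piece in sub-millimetre steps until the wrist felt about 2–3 N, always within about 2 mm of the resting height given, and only then let go.

**Last checks:**
- **Straightness:** In the top view the stand's foot is where it started. The knob is offset from it by 16.5 px, which is what an upright stack should show. The side view shows the three rims, cork and knob in line and the cork level.
- **Bystanders:** The bottle, bowl, brush, blue beaker and big cork look unmoved in the final views; I judged this by eye and did not re-measure them.
- **Disagreements:** My first position for the stand was 2–3 mm off from where the beakers actually seated. I corrected for that by force and moment while lowering. The arm hid the top view during the placing, so alignment then relied on the side view and the force readings.

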